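Pack the domed biscuits into the round tin and snap it shut

TASK

Pack all the domed biscuits from the board into the round tin in one close layer, domes up and flat on the tin's floor: one in the middle and the others in a ring around it, close side by side with only a few millimetres between neighbours. When all are in, swing the lid over and press it shut until the clasp snaps, and leave the jar, the dredger and the spatula where they are.

Things in the scene. Friction and masses are not known exactly. Their poses are not given: they have to be found in the camera images.
- biscuit1_mid (a point): centre (half-way up) of a round biscuit with a hard dark chocolate dome: flat wafer 52 mm across and 7 mm thick, on it a dome 30 mm across with upright sides that rounds off at the top; 29 mm high in all, 30 g, so this point is 14.5 mm above its underside. z is its axis, up when it lies right. Five to seven such biscuits are present; absent ones read None from the start.
- biscuit2_mid (a point): centre (half-way up) of a round biscuit with a hard dark chocolate dome: flat wafer 52 mm across and 7 mm thick, on it a dome 30 mm across with upright sides that rounds off at the top; 29 mm high in all, 30 g, so this point is 14.5 mm above its underside. z is its axis, up when it lies right. Five to seven such biscuits are present; absent ones read None from the start.
- biscuit3_mid (a point): centre (half-way up) of a round biscuit with a hard milk chocolate dome: flat wafer 52 mm across and 7 mm thick, on it a dome 30 mm across with upright sides that rounds off at the top; 29 mm high in all, 30 g, so this point is 14.5 mm above its underside. z is its axis, up when it lies right. Five to seven such biscuits are present; absent ones read None from the start.
- biscuit4_mid (a point): centre (half-way up) of a round biscuit with a hard dark chocolate dome: flat wafer 52 mm across and 7 mm thick, on it a dome 30 mm across with upright sides that rounds off at the top; 29 mm high in all, 30 g, so this point is 14.5 mm above its underside. z is its axis, up when it lies right. Five to seven such biscuits are present; absent ones read None from the start.
- biscuit5_mid (a point): centre (half-way up) of a round biscuit with a hard pink dome: flat wafer 52 mm across and 7 mm thick, on it a dome 30 mm across with upright sides that rounds off at the top; 29 mm high in all, 30 g, so this point is 14.5 mm above its underside. z is its axis, up when it lies right. Five to seven such biscuits are present; absent ones read None from the start.
- biscuit6_mid (a point): centre (half-way up) of a round biscuit with a hard dark chocolate dome: flat wafer 52 mm across and 7 mm thick, on it a dome 30 mm across with upright sides that rounds off at the top; 29 mm high in all, 30 g, so this point is 14.5 mm above its underside. z is its axis, up when it lies right. Five to seven such biscuits are present; absent ones read None from the start.
- biscuit7_mid (a point): centre (half-way up) of a round biscuit with a hard milk chocolate dome: flat wafer 52 mm across and 7 mm thick, on it a dome 30 mm across with upright sides that rounds off at the top; 29 mm high in all, 30 g, so this point is 14.5 mm above its underside. z is its axis, up when it lies right. Five to seven such biscuits are present; absent ones read None from the start.
- board: flat plywood board 270 x 270 x 12 mm that the biscuits start on, fixed; origin at the centre of its underside, on the table
- tin: round sage-green biscuit tin with a hinged lid, fixed on a thin non-slip mat; origin at the centre of its underside, on the table. Inside diameter 164 mm, wall 2 mm, inner floor 3 mm and rim 42 mm above the origin. Its +x axis points from the middle to the hinge, -x to the front with the clasp
- tin_in (a point): centre of the tin's inner floor, 3 mm above the table; same axes as the tin. Seven biscuits fit in one layer only as one in the middle and six round it, centres 54 mm apart, with about 2 mm to spare at each
- lid (a joint): angle of the tin's lid, rad: 0 shut, 1.57 upright, larger leaning back away from the tin (starts at 2.3 to 2.5). The hinge is stiff: the lid stays at any angle it is left at and takes 1 to 2 N at its front edge to move; push it by its outer face or front edge. From about 0.05 rad down the clasp resists; a steady push of 8 N down on the tab snaps it past, to below 0.01 rad, where it holds
- lid_hinge (a point): middle of the lid's hinge axis (the tin's y direction), at rim height, 88 mm from the tin's middle along the tin's +x. The frame turns with the lid: -x runs along the lid to its front, z is the outward normal. Lid: disc 175 mm across, 3 mm thick, 120 g, with a 10 mm skirt; its underside lies in this frame's xy plane, its centre 88 mm and its edge 175 mm from the hinge
- lid_tab (a point): middle of the top of the steel tab at the lid's front, 180 mm from the hinge; the tab is 36 mm wide and ends 189 mm from the hinge; the clasp sits under it. z is the lid's outward normal
- sprinkle_jar: bystander: glass jar with white lid, 76 mm across, 110 mm high, loose; origin under its centre
- dredger: bystander: steel sugar dredger, 62 mm across, 100 mm high, loose; origin under its centre
- spatula: bystander: spatula with wooden handle, 260 mm long, lying on the table, loose; origin under its middle
Not all that is in view belongs to the job. Leave any green look-alike of the part that bears biscuit4_mid alone.

How it is judged:
By the outcome, as a careful person would: the job done as asked, in the order asked, and still so for the second after the job is handed in, with the robot touching nothing.
Of biscuit1, biscuit2, biscuit3, biscuit4, biscuit5, biscuit6, biscuit7 only 5 to 7 are there at a start; the rules pass over those that are not, and their reading is None.
At some moment in a run one of biscuit1, biscuit2, biscuit3, biscuit4, biscuit5, biscuit6, biscuit7 may be knocked a few centimetres aside while the robot is not near it.
Once in a run the grip may slacken for a moment while it holds something.
It also fails if it takes over 210 s, if anything falls off the work surface, if the arm or the gripper's body presses on something with over 40 N, if the wrist force passes 120 N, or if a joint passes its speed limit or range.

ROBOT

A 6-joint arm with a two-finger parallel gripper is mounted at the origin on the work surface. World frame = base frame: x ahead of the robot, y to its left, z up, the work surface at z = 0. Lengths are in mm, angles in rad, forces in N, time in s.
With the tool pointing down it reaches from about 350 to 975 mm from the base axis. Payload 7.1 kg.
Tool frame: the origin (TCP) lies at the very end of the fingers, on their centre line; the grasp point (between the pads) lies 19 mm behind it (ctrl.grip_point_offset is the distance from the TCP to the grasp point, in mm); z points along the fingers, y is the direction in which the jaws open and shut (so a half turn about z gives the same grasp; the last joint's range is limited). The gripper opens to 88 mm and grips with 3 to 60 N. Pads are 20 mm wide; open, the fingers measure 115 mm over their backs; the gripper's body (75 mm by 178 mm) begins 61 mm behind the grasp point.
Start: joints at [-1.264, 0.423, 1.63, -0, 1.089, -0.019], TCP at [200.059, -592.099, 184.175] pointing down, gripper open.
Joint ranges: [-3, 3], [-0.9, 2.11], [0.09, 2.58], [-1.31, 4.45], [0.11, 2.69], [-2.54, 2.54]. Speed limits (rad/s): [2.39, 2.39, 3.01, 3.14, 3.14, 3.14].

INTERFACE

Orientations are given as a rotation vector (axis times angle).
In Python, from workcell import ctrl gives the robot as it stands.
- The arm moves only by the tool move_arm, never from a script. Its argument "increments" is one flat list of numbers, 5 for each row, row after row: the closure in counts, from 0 (fully open) to 255 (shut), then the shift along the tool's x, y, z in mm, then the turn about the tool's z in degrees. In form: [grip, dx, dy, dz, yaw, grip, dx, dy, dz, yaw, ...]. A call has 1 to 12 rows; each row is the pose to reach, as a shift and turn from the pose measured when the call began, along the tool's axes at that moment; what a row does not reach only later rows make up. A row lasts 1/8 s, in which the tool goes at most 62.5 mm and 10.7 degrees, less where a joint would pass 70% of its speed; a pose out of reach is approached as far as the arm can. A call with a gripper value outside its range is refused whole. The fingers move at their own pace and stop on an object; the grip force is fixed at half the most. Time passes only in rows, so rows that repeat a pose let the fingers close. It gives the time, the measured TCP pose, the force and the opening at its end, in the units of the state.
- ctrl.get_obs(): the state, without advancing time (a new reading comes with each control period).
- ctrl.get_image(name): name is "scene" or "top" or "wrist"; returns a dict with "frame" (420x560x3 uint8, red, green, blue), "vertical_fov" (degrees; the focal length in pixels is half the picture's height over the tangent of half this angle, whatever the lens; pixels are square), "cx", "cy" (the principal point, pixels), "distortion" ([k1, k2, p1, p2, k3] as OpenCV has them; the pictures are not rectified), "pose" (4x4, takes a point from camera to world coordinates); the wrist camera has in their place "mount" (4x4, takes a point from camera to tool coordinates, whose origin is the TCP and whose axes are the flange's). Camera axes: x right, y down, z forward; pixel columns grow to the right and rows downward; lengths in mm; the calibration is good to about 2 mm. A picture is of the moment at which its call begins: read the wrist's pose just before it. There is no depth.
- ctrl.close_job(): hands the job in, once; it reports no verdict.
The state is a dict: "t": time; "qpos": joint angles; "qvel": joint speeds; "joint_torque": joint torques, N m; "ee_pos": TCP position; "orientation": TCP orientation; "ft_force": force on the tool from outside, world axes, zero at the start; "moment": the same for the moment, N m; "width": finger opening in mm.
Only numpy, scipy, OpenCV 4.12 (cv2) and the standard library are available. Lean on these libraries where they do the work, as an engineer would, in place of code of your own. Each camera call takes 0.05 s, during which the arm holds its last target.

## Working session

There is one attempt and no reset: what is moved stays moved. The work goes in short steps, Python scripts to look and compute and a tool call to move; the robot and the scene stay as the last step left them, time stands still between calls to the robot, and variables do not carry over. Pictures are saved under pics/ and viewed, and the job is handed in when it is done.

Besides the shell and the picture viewer there is one more tool, called after "Emit:" by a JSON object that holds its "op" and its "data". move_arm: Moves the arm, as the interface text tells. Its arguments: {"type":"object","properties":{"increments":{"type":"array","items":{"type":"number"}}},"required":["increments"]}

```bash
ls; mkdir -p pics
cat > h.py <<'E'
import numpy as np, cv2
from workcell import ctrl
from scipy.spatial.transform import Rotation as R
def save(name,fn):
    o=ctrl.get_obs(); im=ctrl.get_image(name); cv2.imwrite('pics/'+fn,im['frame'][:,:,::-1]); 
    if 'mount' in im: 
        T=np.eye(4);T[:3,:3]=R.from_rotvec(o['orientation']).as_matrix();T[:3,3]=o['ee_pos'];im['pose']=T@im['mount']
    np.save('pics/'+fn+'.npy',im,allow_pickle=True); return im
def load(fn): return np.load('pics/'+fn+'.npy',allow_pickle=True).item()
def K(im):
    f=im['frame'].shape[0]/2/np.tan(np.radians(im['vertical_fov'])/2)
    return np.array([[f,0,im['cx']],[0,f,im['cy']],[0,0,1]])
def ray(im,uv):
    p=cv2.undistortPoints(np.array(uv,float).reshape(-1,1,2),K(im),np.array(im['distortion']))[:,0]
    d=np.c_[p,np.ones(len(p))]@im['pose'][:3,:3].T
    return im['pose'][:3,3],d
def onz(im,uv,z):
    c,d=ray(im,uv); return c+d*((z-c[2])/d[:,2])[:,None]
def proj(im,P):
    P=np.array(P,float).reshape(-1,3);T=np.linalg.inv(im['pose'])
    r,_=cv2.Rodrigues(T[:3,:3]); return cv2.projectPoints(P,r,T[:3,3],K(im),np.array(im['distortion']))[0][:,0]
E
python3 - <<'E'
from h import *
for n in ['scene','top','wrist']:
    im=save(n,n+'0.png'); print(n,im['vertical_fov'],im['cx'],im['cy'],im['distortion']);print(im['pose'].round(3))
print(ctrl.get_obs(), ctrl.grip_point_offset)
E
```

```text
pics
scene 46.48261341740521 277.61611751853576 206.41833190422219 [-0.09640115  0.          0.          0.          0.        ]
[[ 9.500000e-02  7.390000e-01 -6.670000e-01  1.290868e+03]
 [ 9.950000e-01 -6.000000e-02  7.600000e-02 -2.109370e+02]
 [ 1.700000e-02 -6.710000e-01 -7.410000e-01  9.080310e+02]
 [ 0.000000e+00  0.000000e+00  0.000000e+00  1.000000e+00]]
top 54.667894361894355 277.3843032154393 205.70596544646685 [-0.04407078  0.          0.          0.          0.        ]
[[-3.00000e-02 -9.88000e-01  1.54000e-01  4.12564e+02]
 [-9.99000e-01  3.40000e-02  2.40000e-02 -1.40995e+02]
 [-2.90000e-02 -1.53000e-01 -9.88000e-01  9.28905e+02]
 [ 0.00000e+00  0.00000e+00  0.00000e+00  1.00000e+00]]
wrist 70.1363691171611 281.9431431838054 209.46359573913395 [-0.06045664  0.          0.          0.          0.        ]
[[ 3.20000e-01 -9.13000e-01 -2.52000e-01  2.69394e+02]
 [-9.48000e-01 -3.09000e-01 -8.30000e-02 -5.67716e+02]
 [-2.00000e-03  2.65000e-01 -9.64000e-01  3.84894e+02]
 [ 0.00000e+00  0.00000e+00  0.00000e+00  1.00000e+00]]
{'t': 0.15, 'qpos': array([-1.26401472e+00,  4.23703949e-01,  1.63048005e+00,  2.54869198e-05,
        1.08864037e+00, -1.89828400e-02]), 'qvel': array([ 0.00037998, -0.00123808, -0.00356309, -0.0001171 , -0.00028816,
       -0.00167273]), 'joint_torque': array([ 3.04395758e-05, -5.44986713e+01, -2.73919505e+01,  6.43983507e-02,
        2.03853648e-02, -6.00222847e-05]), 'ee_pos': array([ 199.91761521, -591.65686592,  183.56969704]), 'orientation': array([-3.09880747e+00, -5.09233403e-01,  2.42265472e-04]), 'ft_force': array([-0.21026236,  0.159461  ,  0.37726456]), 'moment': array([ 0.00808392,  0.021074  , -0.0073128 ]), 'width': 88.16774545640612} 18.700000000000003
```

View pics/scene0.png

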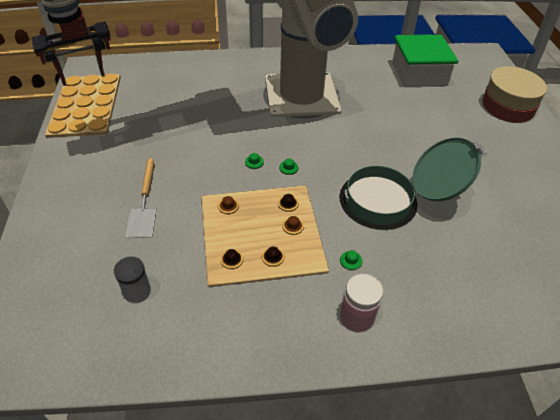

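View pics/top0.png

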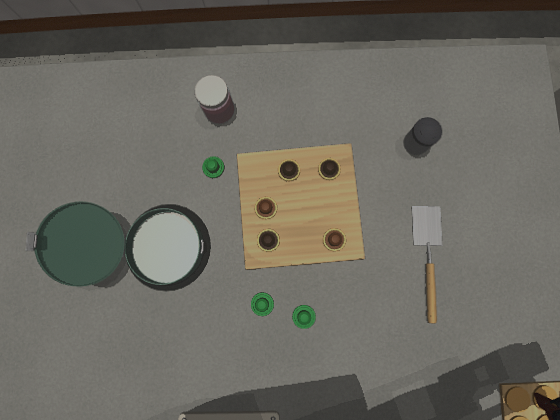

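View pics/wrist0.png

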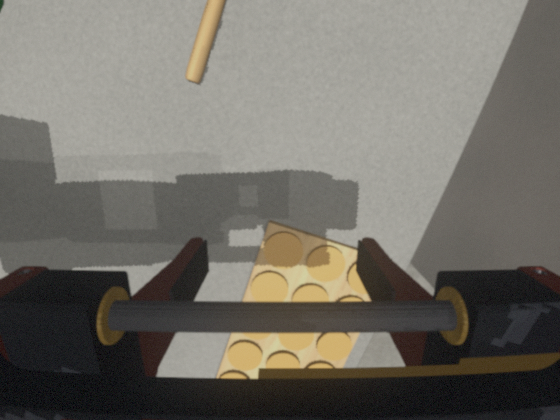

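The scene shows five biscuits on the board, 3 dark and 2 milk, all dome up. In the top view they are near (289,170), (329,168), (265,208), (268,240) and (334,240). Three green look-alikes lie off the board. The tin is at about (167,247) with its lid leaning left (+y).

```bash
cat >> h.py <<'E'
def inc(target,yawdeg=None):
    """world target TCP, yaw of tool x in world deg -> dx dy dz (tool), turn deg"""
    o=ctrl.get_obs(); M=R.from_rotvec(o['orientation']).as_matrix()
    d=M.T@(np.array(target,float)-o['ee_pos']); cur=np.degrees(np.arctan2(M[1,0],M[0,0]))
    y=0
    if yawdeg is not None:
        # tool z down: +turn about tool z decreases world yaw
        y=-(((yawdeg-cur)+90)%180-90)
    return d.round(1),round(y,1),round(cur,1)
E
python3 - <<'E'
from h import *
im=load('top0.png')
f=im['frame']; hsv=cv2.cvtColor(f,cv2.COLOR_RGB2HSV)
for n,(x,y) in {'a':(289,170),'b':(329,168),'c':(265,208),'d':(268,240),'e':(334,240)}.items():
    print(n, onz(im,[(x,y)],12+15)[0].round(1), f[y,x])
# tin floor: bright
m=((hsv[:,:,1]<40)&(hsv[:,:,2]>150)).astype(np.uint8)
n,l,s,c=cv2.connectedComponentsWithStats(m)
for i in range(1,n):
    if s[i,4]>300: print(s[i],c[i])
    if 'x' and s[i,4]>2000:
        cs,_=cv2.findContours((l==i).astype(np.uint8),cv2.RETR_EXTERNAL,cv2.CHAIN_APPROX_NONE)
        p=onz(im,cs[0].reshape(-1,2),3); print(cv2.minEnclosingCircle(p[:,:2].astype(np.float32)))
# dark green ring + lid
g=cv2.resize(f[190:310,20:220],None,fx=4,fy=4,interpolation=cv2.INTER_CUBIC)
cv2.imwrite('pics/tin_c.png',g[:,:,::-1])
print([ (n,onz(im,[p],12)[0].round(1)) for n,p in [('tl',(238,154)),('tr',(352,144)),('br',(364,259)),('bl',(246,270))]])
g=cv2.resize(f[140:280,225:375],None,fx=5,fy=4,interpolation=cv2.INTER_CUBIC)
cv2.imwrite('pics/bd_c.png',g[:,:,::-1])
E
```

```text
a [ 634.4 -147.9   27. ] [76 63 55]
b [ 635.8 -238.9   27. ] [70 57 49]
c [548.8 -91.   27. ] [109  78  59]
d [476.8 -95.8  27. ] [70 58 49]
e [ 472.  -241.9   27. ] [109  78  60]
[195  75  32  30 734] [210.57084469  89.89237057]
[412 206  16  39 429] [419.68997669 226.44055944]
[ 133  213   66   70 3560] [165.86853933 247.        ]
((470.5141906738281, 138.79690551757812), 80.26175689697266)
[('tl', array([681. , -30.1,  12. ])), ('tr', array([ 695., -297.,   12.])), ('br', array([ 428.5, -308.2,   12. ])), ('bl', array([412.3, -44. ,  12. ]))]
```

View pics/tin_c.png

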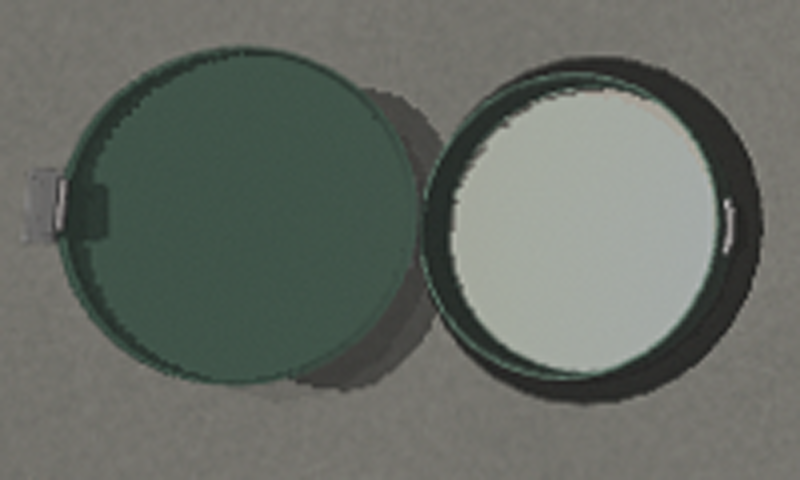

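View pics/bd_c.png

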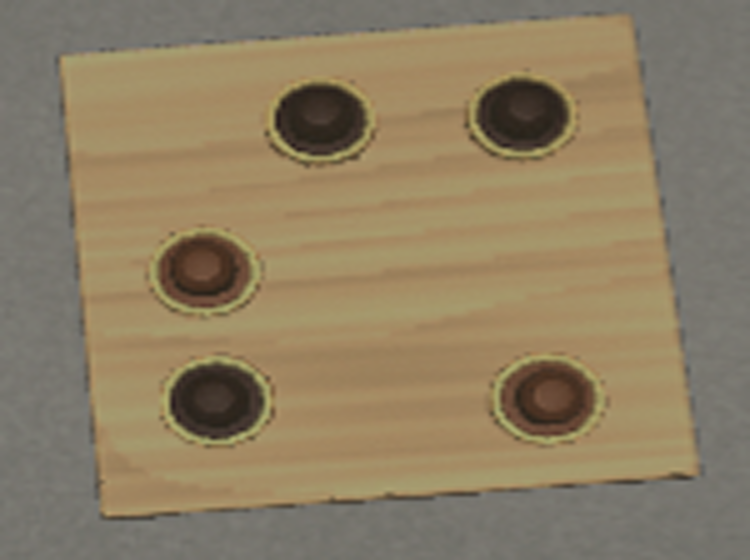

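Run:
```python
from h import *
im=load('wrist0.png'); print(im['mount'].round(3)); print(inc((500,-170,300),0))
print(inc((400,100,300),0))
```

```text
[[-0.00000e+00 -9.64000e-01 -2.65000e-01  7.34770e+01]
 [ 1.00000e+00 -0.00000e+00 -1.00000e-03 -6.48000e-01]
 [ 0.00000e+00 -2.65000e-01  9.64000e-01 -2.01408e+02]
 [ 0.00000e+00  0.00000e+00  0.00000e+00  1.00000e+00]]
(array([ 419.2, -303.6, -116. ]), np.float64(18.7), np.float64(18.7))
(array([ 410.9, -591.4, -115.7]), np.float64(18.7), np.float64(18.7))
```

Run:
```python
from h import *
print(inc((450,-40,300),0))
```

```text
(array([ 413.5, -442.8, -115.9]), np.float64(18.7), np.float64(18.7))
```

Emit:
{"op": "move_arm", "data": {"increments": [0, 0, 0, -60, 0, 0, 0, 0, -116, 0, 0, 50, -50, -116, 5, 0, 100, -100, -116, 10, 0, 150, -150, -116, 15, 0, 200, -205, -116, 18.7, 0, 250, -260, -116, 18.7, 0, 300, -315, -116, 18.7, 0, 350, -370, -116, 18.7, 0, 400, -425, -116, 18.7, 0, 413, -443, -116, 18.7, 0, 413, -443, -116, 18.7]}}

```text
t: 1.65
ee_pos: [449.8, -37.5, 300.1]
orientation: [-3.14, -0.002, 0.0]
ft_force: [0.6, 0.6, 0.1]
width: 87.7
```

Run:
```python
from h import *
im=save('wrist','w1.png'); o=ctrl.get_obs(); print(o['t'],o['ee_pos'],o['qvel'].round(3), inc((450,-40,300),0))
```

```text
1.7 [451.27465634 -34.47297155 300.16005904] [-0.086 -0.017  0.021 -0.026  0.007 -0.138] (array([-1.3,  5.5,  0.1]), np.float64(0.1), np.float64(0.1))
```

View pics/w1.png

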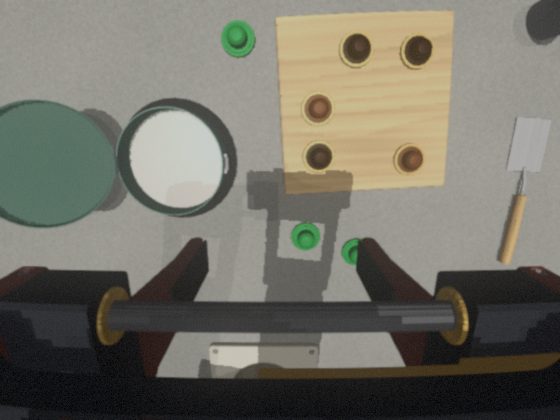

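Run:
```python
from h import *
im=save('wrist','w2.png'); print(ctrl.get_obs()['ee_pos'],ctrl.get_obs()['qvel'].round(3))
f=im['frame']
g=cv2.resize(f[20:190,270:460],None,fx=4,fy=3.5,interpolation=cv2.INTER_CUBIC)
cv2.imwrite('pics/bd2.png',g[:,:,::-1])
for u in range(285,350): print(u,f[108,u],cv2.cvtColor(f[108:109,u:u+1],cv2.COLOR_RGB2HSV)[0,0]) if u%2==0 else 0
```

```text
[450.35590929 -36.67838897 299.97187496] [-0.068 -0.011  0.02  -0.029  0.009 -0.068]
286 [200 180 139] [ 20  78 200]
288 [200 180 137] [ 20  80 200]
290 [200 181 138] [ 21  79 200]
292 [200 182 140] [ 21  76 200]
294 [201 184 142] [ 21  75 201]
296 [200 182 141] [ 21  75 200]
298 [198 181 138] [ 22  77 198]
300 [199 183 140] [ 22  76 199]
302 [194 173 132] [ 20  81 194]
304 [189 178 125] [ 25  86 189]
306 [183 174 125] [ 25  81 183]
308 [150 114  85] [ 13 110 150]
310 [133 100  73] [ 14 115 133]
312 [98 74 54] [ 14 114  98]
314 [106  75  51] [ 13 132 106]
316 [126  92  64] [ 14 125 126]
318 [146 107  80] [ 12 115 146]
320 [144 107  78] [ 13 117 144]
322 [145 108  79] [ 13 116 145]
324 [139 101  73] [ 13 121 139]
326 [133  95  66] [ 13 128 133]
328 [115  80  53] [ 13 137 115]
330 [107  77  50] [ 14 136 107]
332 [133  96  67] [ 13 127 133]
334 [171 154 106] [ 22  97 171]
336 [200 184 132] [ 23  87 200]
338 [201 187 143] [ 23  74 201]
340 [201 188 144] [ 23  72 201]
342 [201 187 143] [ 23  74 201]
344 [201 186 142] [ 22  75 201]
346 [203 187 144] [ 22  74 203]
348 [200 184 141] [ 22  75 200]
```

View pics/bd2.png

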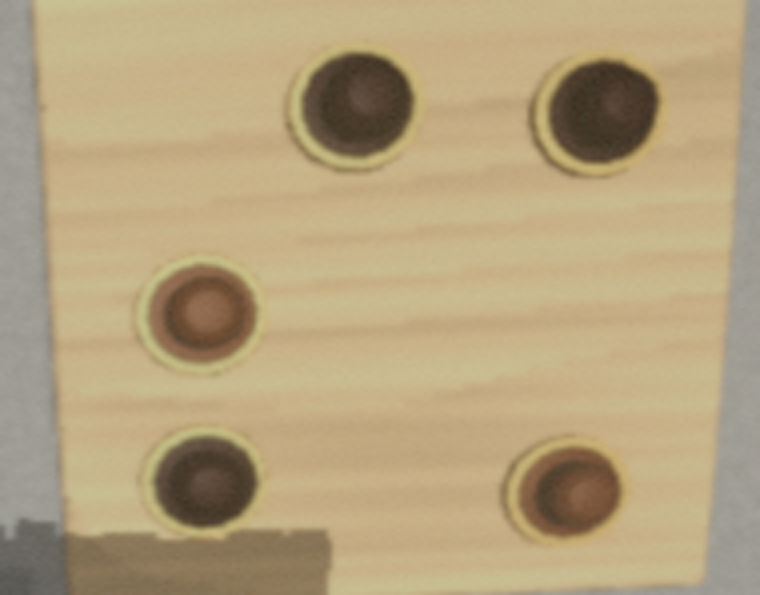

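```bash
cat >> h.py <<'E'
def circ(p):
    A=np.c_[2*p[:,:2],np.ones(len(p))]; s=np.linalg.lstsq(A,(p[:,:2]**2).sum(1),rcond=None)[0]
    r=np.sqrt(s[2]+s[0]**2+s[1]**2); return s[:2],r,np.std(np.hypot(*(p[:,:2]-s[:2]).T)-r)
def bisc(im,z=19,thr=1.45,box=None,amin=80,amax=3000):
    f=im['frame'].astype(float)
    m=((f[:,:,0]>f[:,:,2]*1.12)&(f[:,:,0]<165)&(f[:,:,1]<f[:,:,0]*0.87)).astype(np.uint8)
    m=cv2.morphologyEx(m,cv2.MORPH_OPEN,np.ones((3,3)))
    m=cv2.morphologyEx(m,cv2.MORPH_CLOSE,np.ones((3,3)))
    out=[]
    cs,_=cv2.findContours(m,cv2.RETR_EXTERNAL,cv2.CHAIN_APPROX_NONE)
    for c in cs:
        a=cv2.contourArea(c); (x,y),r=cv2.minEnclosingCircle(c)
        if a<amin or a>amax or a<0.6*np.pi*r*r: continue
        if box is not None:
            if not(box[0]<x<box[2] and box[1]<y<box[3]): continue
        q,rr,s=circ(onz(im,c.reshape(-1,2),z)); out.append((q.round(1),round(rr,1),round(s,2),(round(x),round(y))))
    return out
E
python3 - <<'E'
from h import *
for n,b in [('top0.png',(225,140,375,280)),('w1.png',(270,5,460,195)),('w2.png',(270,5,460,195))]:
    print(n)
    for q in sorted(bisc(load(n),box=b),key=lambda t:tuple(t[0])): print(q)
# tin
for n in ['w1.png','w2.png']:
    im=load(n); hsv=cv2.cvtColor(im['frame'],cv2.COLOR_RGB2HSV)
f=im['frame']
g=cv2.resize(f[90:225,105:245],None,fx=5,fy=4.4,interpolation=cv2.INTER_CUBIC)
cv2.imwrite('pics/tin2.png',g[:,:,::-1])
E
```

```text
top0.png
w1.png
(array([ 475.1, -242.9]), np.float64(20.4), np.float64(0.5), (410, 159))
(array([477.9, -94.7]), np.float64(18.9), np.float64(0.46), (319, 157))
(array([552.1, -91.1]), np.float64(20.0), np.float64(0.42), (318, 108))
(array([ 638.3, -240.1]), np.float64(20.7), np.float64(0.6), (418, 50))
(array([ 639. , -146.9]), np.float64(19.7), np.float64(0.43), (357, 48))
w2.png
(array([ 474.9, -242.8]), np.float64(20.3), np.float64(0.48), (412, 160))
(array([478.3, -94.8]), np.float64(19.0), np.float64(0.52), (321, 158))
(array([552.1, -91.1]), np.float64(20.1), np.float64(0.38), (320, 109))
(array([ 638.3, -239.9]), np.float64(20.7), np.float64(0.5), (420, 52))
(array([ 638.9, -146.7]), np.float64(19.6), np.float64(0.43), (359, 49))
```

View pics/tin2.png

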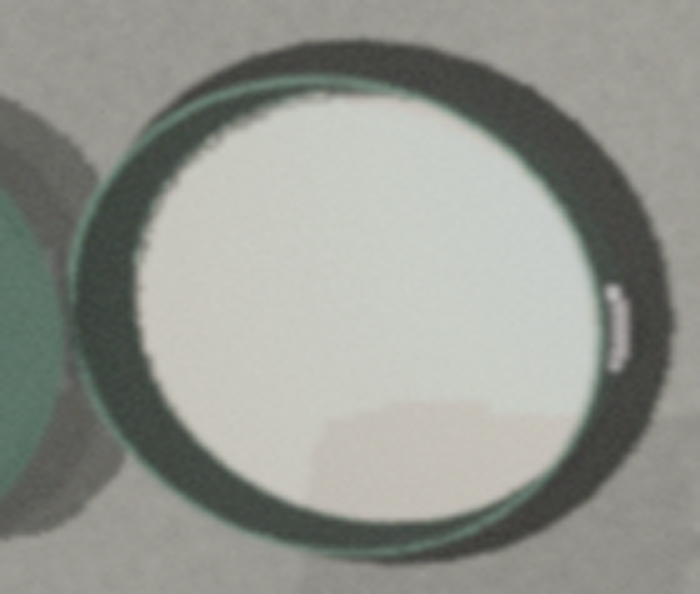

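```bash
cat >> h.py <<'E'
def tin(im,box,thr=12,R0=83,seed=(470,139),gmin=90):
    f=im['frame'].astype(float); m=(f[:,:,1]-f[:,:,0]>thr)&(f[:,:,1]>gmin)
    ys,xs=np.nonzero(m); k=(xs>box[0])&(xs<box[2])&(ys>box[1])&(ys<box[3]); p=onz(im,np.c_[xs,ys][k],42)
    c=np.array(seed,float); r=R0
    for tol in (8,5,3,2.5,2.5):
        d=np.hypot(*(p[:,:2]-c).T); s=p[abs(d-r)<tol]
        c,r,sd=circ(s)
    a=np.degrees(np.arctan2(*(s[:,:2]-c).T[::-1])); h=np.histogram(a,12,(-180,180))[0]
    return c.round(1),r.round(1),sd.round(2),len(s),h
E
python3 - <<'E'
from h import *
for n,b,t in [('w1.png',(105,90,245,225),14),('w2.png',(105,90,245,225),14),('top0.png',(120,200,215,300),9)]:
    im=load(n)
    print(n,tin(im,b,t,gmin=60))
# clasp & lid hinge clues: direction. clasp bright pixels on front
im=load('w2.png'); print('clasp',onz(im,[(105+618/5,90+328/4.4)],30))
im=load('top0.png'); print('clasp',onz(im,[(20+729/4,190+226/4)],30), 'lidtab', onz(im,[(20+62/4,190+206/4)],42+180*np.sin(2.4)))
im=load('top0.png');f=im['frame']; print(f[247,125:135], f[208,150:153])
E
```

```text
w1.png (array([471.3, 138.7]), np.float64(83.0), np.float64(0.79), 360, array([26, 14, 12, 27, 17, 42, 57, 47, 41, 35, 20, 22]))
w2.png (array([471.3, 138.6]), np.float64(83.0), np.float64(0.78), 354, array([25, 21, 15, 21, 19, 44, 51, 45, 39, 36, 24, 14]))
top0.png (array([470.8, 138.4]), np.float64(82.8), np.float64(0.96), 329, array([30, 29, 28, 25, 24, 28, 29, 25, 19, 24, 32, 36]))
clasp [[468.1084534   51.81057984  30.        ]]
clasp [[466.70371427  50.62110777  30.        ]] lidtab [[477.57656535 350.61763101 163.5833725 ]]
[[ 52  63  56]
 [ 35  41  38]
 [ 39  47  42]
 [ 37  45  41]
 [ 40  46  42]
 [ 40  47  43]
 [ 38  45  42]
 [ 62  66  61]
 [122 121 114]
 [166 169 159]] [[85 85 81]
 [59 59 57]
 [49 49 46]]
```

Run:
```python
from h import *
o=ctrl.get_obs();print(o['ee_pos'],o['qpos'].round(2),o['t'])
print(inc((478.1,-94.8,70),0),inc((478.1,-94.8,21),0))
```

```text
[450.35590929 -36.67838897 299.97187496] [-0.11  0.03  1.86  0.    1.25  1.46] 1.75
(array([ 27.6,  58.7, 229.8]), np.float64(0.2), np.float64(0.2)) (array([ 27.6,  58.8, 278.8]), np.float64(0.2), np.float64(0.2))
```

Emit:
{"op": "move_arm", "data": {"increments": [80, 15, 30, 60, 0, 80, 27.6, 58.7, 120, 0, 80, 27.6, 58.7, 180, 0, 80, 27.6, 58.7, 230, 0, 80, 27.6, 58.7, 250, 0, 80, 27.6, 58.7, 250, 0, 80, 27.6, 58.7, 250, 0]}}

```text
t: 2.62
ee_pos: [478.7, -95.3, 50.7]
orientation: [-3.14, -0.006, -0.002]
ft_force: [0.8, 0.1, -0.3]
width: 60.2
```

Run:
```python
from h import *
im=save('wrist','w3.png');o=ctrl.get_obs();print(o['ee_pos'],o['ft_force'].round(1),o['width'],o['qvel'].round(3),inc((478.1,-94.8,21),0))
```

```text
[479.09186583 -95.28189605  51.10368684] [-0.9 -0.4  0.6] 60.15729866376154 [ 0.005 -0.009  0.    -0.001 -0.002  0.003] (array([-1. , -0.4, 30.1]), np.float64(0.2), np.float64(0.2))
```

View pics/w3.png

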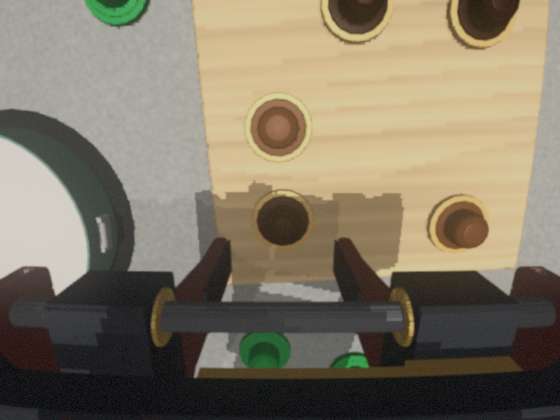

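Run:
```python
from h import *
im=load('w3.png')
print(onz(im,[(283,219)],19),onz(im,[(278,127)],19))
for q in bisc(im,box=(200,0,560,250),amax=8000): print(q)
```

```text
[[479.74530175 -95.05545385  19.        ]] [[552.34095881 -90.98310385  19.        ]]
(array([ 473.6, -245.3]), np.float64(22.0), np.float64(1.64), (462, 227))
(array([551.9, -91. ]), np.float64(20.5), np.float64(0.21), (278, 127))
```

Emit:
{"op": "move_arm", "data": {"increments": [80, 0, -0.3, 20, 0, 80, 0, -0.3, 30, 0, 80, 0, -0.3, 30, 0, 255, 0, -0.3, 30, 0, 255, 0, -0.3, 30, 0, 255, 0, -0.3, 30, 0, 255, 0, -0.3, 30, 0, 255, 0, -0.3, 30, 0]}}

```text
t: 3.68
ee_pos: [479.1, -94.9, 21.1]
orientation: [-3.14, -0.006, -0.003]
ft_force: [0.2, 0.1, -0.3]
width: 13.6
```

Run:
```python
from h import *
im=save('wrist','w4.png');o=ctrl.get_obs();print(o['ee_pos'],o['ft_force'].round(1),o['width'])
im=save('scene','s4.png'); f=im['frame'][150:300,190:350];cv2.imwrite('pics/s4c.png',cv2.resize(f,None,fx=5,fy=4,interpolation=cv2.INTER_CUBIC)[:,:,::-1])
```

```text
[479.13105955 -94.90129305  21.09307284] [ 0.3  0.2 -1. ] 9.507240292227781
```

View pics/w4.png

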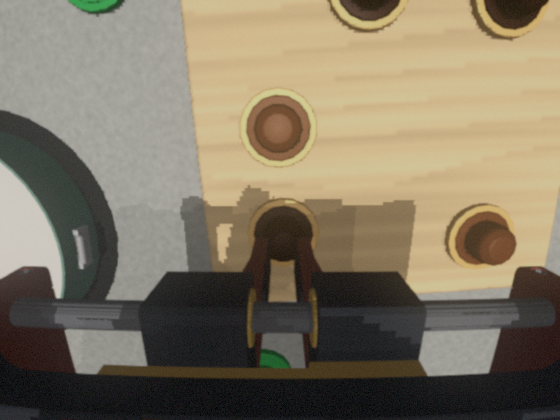

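View pics/s4c.png

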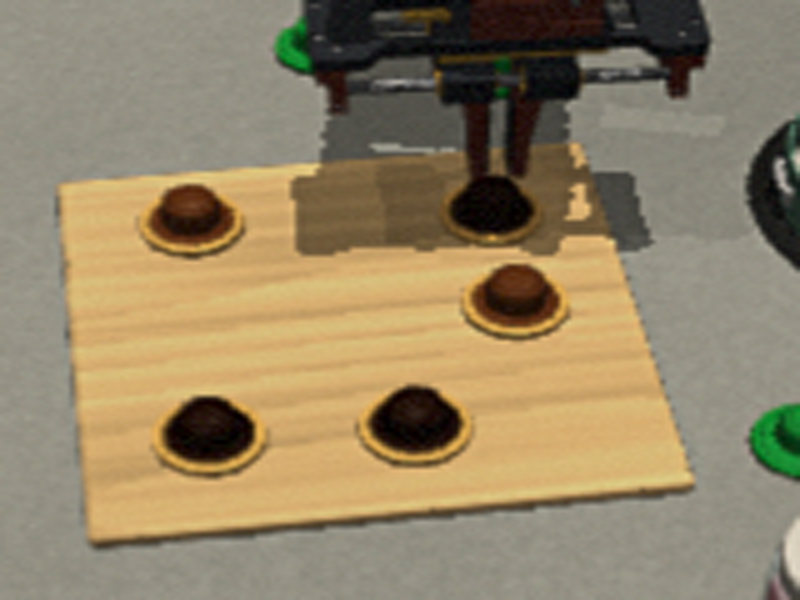

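Run:
```python
from h import *
im=load('w4.png'); o=ctrl.get_obs(); p=o['ee_pos']
print(proj(im,[p,[p[0],p[1],19],[p[0]-18,p[1],p[2]]]))
im=load('s4.png'); print([(np.array(q)-[190,150])*[5,4] for q in proj(im,[p,[479,-95,19],[552,-91,19],[475,-243,19],[450,-95,21]])])
im=load('top0.png'); print(proj(im,[p,[479,-95,19],[552,-91,19],[475,-243,19],[639,-147,19]]))
for k in ['scene','top']: print(ctrl.get_image(k)['pose'].round(3)[:3,3])
```

```text
[[283.38464904 233.4889076 ]
 [283.37724982 232.5027815 ]
 [283.2696428  256.68787471]]
[array([485.64096117, 206.23633781]), array([485.33415124, 208.39213596]), array([510.30766472, 298.17833957]), array([185.18965276, 217.80626108]), array([479.21125317, 172.33823842])]
[[267.7123992  239.14949769]
 [267.79608542 239.26822534]
 [265.18427714 207.13845679]
 [334.05063058 238.90479962]
 [288.5523841  168.90798826]]
[1290.868 -210.937  908.031]
[ 412.564 -140.995  928.905]
```

Run:
```python
from h import *
im=load('w4.png')
print(onz(im,[(283,231),(248,231),(318,231),(278,127),(283,197)],19).round(1))
im=save('top','t4.png');f=im['frame'][180:300,225:345];cv2.imwrite('pics/t4c.png',cv2.resize(f,None,fx=5,fy=5,interpolation=cv2.INTER_CUBIC)[:,:,::-1])
f=load('w4.png')['frame'][170:330,180:400];cv2.imwrite('pics/w4c.png',cv2.resize(f,None,fx=3.5,fy=3.5,interpolation=cv2.INTER_CUBIC)[:,:,::-1])
```

```text
[[ 480.3  -94.6   19. ]
 [ 480.1  -69.4   19. ]
 [ 480.4 -119.9   19. ]
 [ 552.7  -91.    19. ]
 [ 505.4  -94.5   19. ]]
```

View pics/t4c.png

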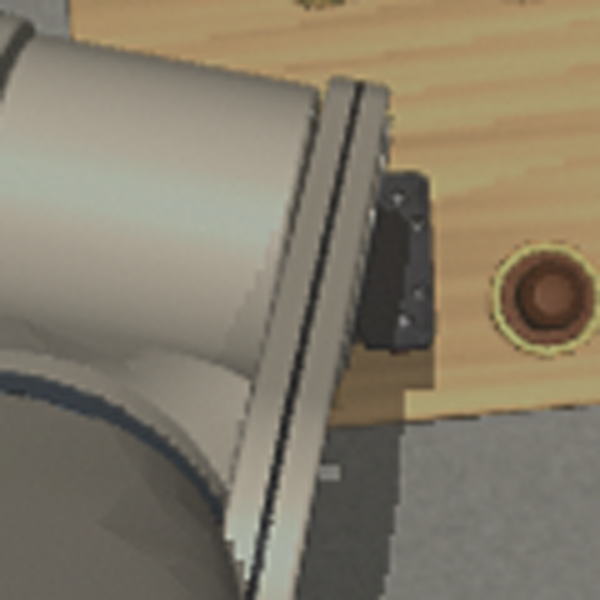

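View pics/w4c.png

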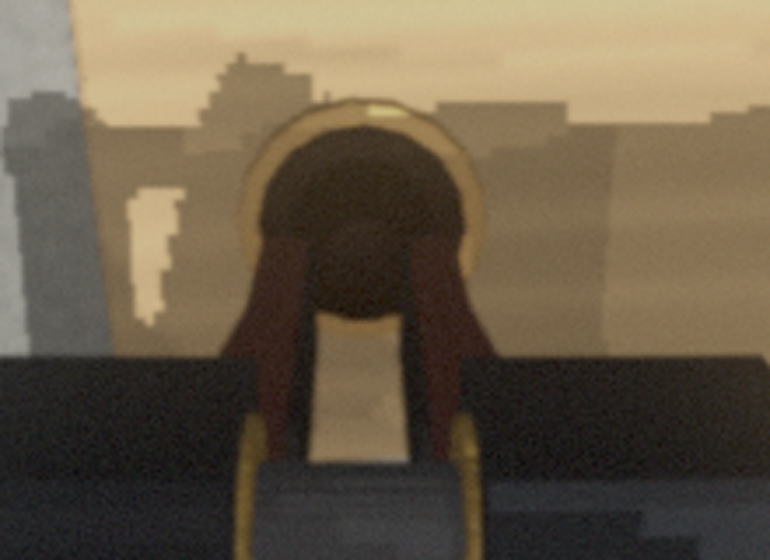

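Run:
```python
from h import *
im=load('w1.png')
im['pose']=im['mount']
for w in (44,57.5):
  for x in (10,-10):
    for z in (0,-10,-20,-30): print(w,x,z,proj(im,[[x,-w,z],[x,w,z]]).round(0).tolist())
f=load('w1.png')['frame'][200:350,90:480];cv2.imwrite('pics/w1c.png',cv2.resize(f,None,fx=2,fy=2,interpolation=cv2.INTER_CUBIC)[:,:,::-1])
```

```text
44 10 0 [[221.0, 220.0], [346.0, 220.0]]
44 10 -10 [[218.0, 225.0], [349.0, 225.0]]
44 10 -20 [[215.0, 229.0], [352.0, 229.0]]
44 10 -30 [[212.0, 235.0], [356.0, 235.0]]
44 -10 0 [[223.0, 246.0], [344.0, 246.0]]
44 -10 -10 [[220.0, 252.0], [347.0, 252.0]]
44 -10 -20 [[217.0, 258.0], [350.0, 258.0]]
44 -10 -30 [[214.0, 265.0], [353.0, 265.0]]
57.5 10 0 [[202.0, 220.0], [365.0, 220.0]]
57.5 10 -10 [[198.0, 224.0], [368.0, 224.0]]
57.5 10 -20 [[194.0, 229.0], [373.0, 229.0]]
57.5 10 -30 [[190.0, 235.0], [378.0, 235.0]]
57.5 -10 0 [[204.0, 246.0], [363.0, 246.0]]
57.5 -10 -10 [[201.0, 252.0], [366.0, 252.0]]
57.5 -10 -20 [[197.0, 258.0], [370.0, 258.0]]
57.5 -10 -30 [[192.0, 265.0], [375.0, 265.0]]
```

View pics/w1c.png

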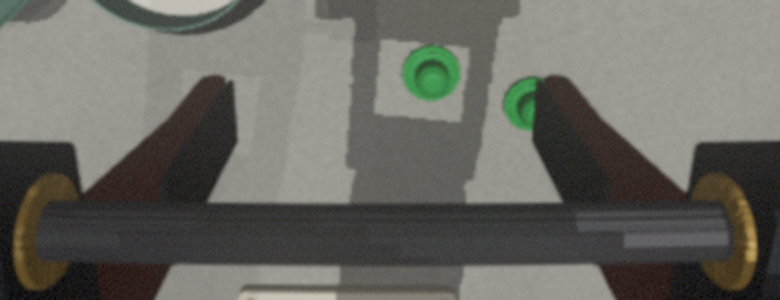

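Run:
```python
from h import *
o=ctrl.get_obs(); print(o['width'],o['t'])
im=load('s4.png'); p=o['ee_pos']; f=im['frame'].copy()
g=cv2.resize(f[140:230,240:360],None,fx=6,fy=6,interpolation=cv2.INTER_CUBIC)
P=[[p[0],p[1],z] for z in (21,31,41,51,61,82)]
for q in proj(im,P): 
    u=((q-[240,140])*6+3).astype(int); cv2.circle(g,tuple(map(int,u)),3,(255,0,0),-1); print(u)
cv2.imwrite('pics/s4d.png',g[:,:,::-1])
```

```text
0.38006968788010886 3.925
[285 372]
[286 355]
[287 339]
[288 322]
[288 305]
[290 268]
```

View pics/s4d.png

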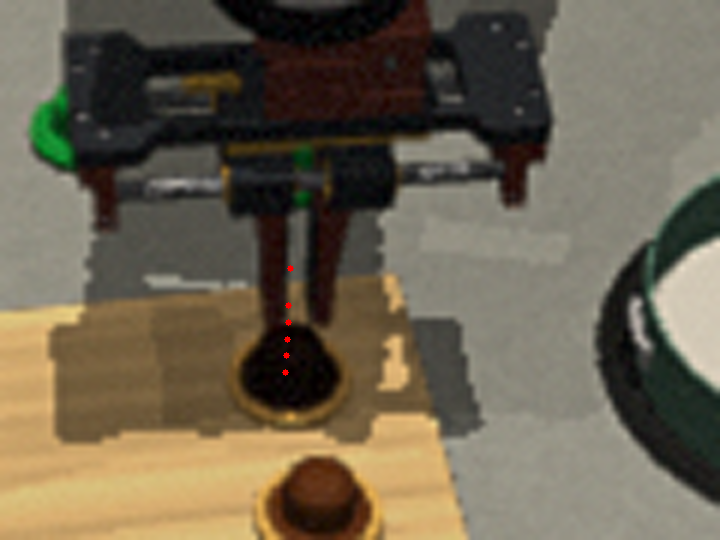

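Run:
```python
from h import *
im=load('w1.png'); im['pose']=im['mount']
for x in (10,-10):
    for z in (-34,-37,-40,-43): print(x,z,proj(im,[[x,-44,z],[x,44,z]]).round(1).tolist())
```

```text
10 -34 [[210.1, 237.1], [357.2, 237.1]]
10 -37 [[208.9, 238.9], [358.4, 238.9]]
10 -40 [[207.7, 240.8], [359.7, 240.7]]
10 -43 [[206.5, 242.7], [361.0, 242.7]]
-10 -34 [[212.3, 267.5], [354.9, 267.5]]
-10 -37 [[211.2, 269.7], [356.1, 269.7]]
-10 -40 [[210.1, 272.0], [357.3, 272.0]]
-10 -43 [[208.9, 274.4], [358.5, 274.4]]
```

Emit:
{"op": "move_arm", "data": {"increments": [80, 0, 0, 0, 0, 80, 0, 0, 0, 0, 80, 0, 0, 0, 0, 80, 0, 0, 5, 0, 80, 0, 0, 10, 0, 80, 0, 0, 14, 0, 80, 0, 0, 14, 0]}}

```text
t: 4.8
ee_pos: [478.8, -94.8, 6.6]
orientation: [-3.14, -0.006, -0.001]
ft_force: [0.1, -0.0, 1.0]
width: 59.8
```

Emit:
{"op": "move_arm", "data": {"increments": [80, 0, 0, 8, 0, 80, 0, 0, 15, 0, 80, 0, 0, 20, 0, 80, 0, 0, 20, 0]}}

```text
t: 5.3
ee_pos: [478.4, -94.7, -13.9]
orientation: [-3.14, -0.006, 0.0]
ft_force: [0.7, -0.7, 0.1]
width: 60.4
```

Run:
```python
from h import *
im=save('scene','s5.png'); o=ctrl.get_obs();print(o['ee_pos'],o['ft_force'].round(1)); f=im['frame']
g=cv2.resize(f[140:230,240:360],None,fx=6,fy=6,interpolation=cv2.INTER_CUBIC)
cv2.imwrite('pics/s5d.png',g[:,:,::-1])
```

```text
[478.59935156 -94.76331842 -13.66626819] [ 0.2 -0.6 -0.6]
```

View pics/s5d.png

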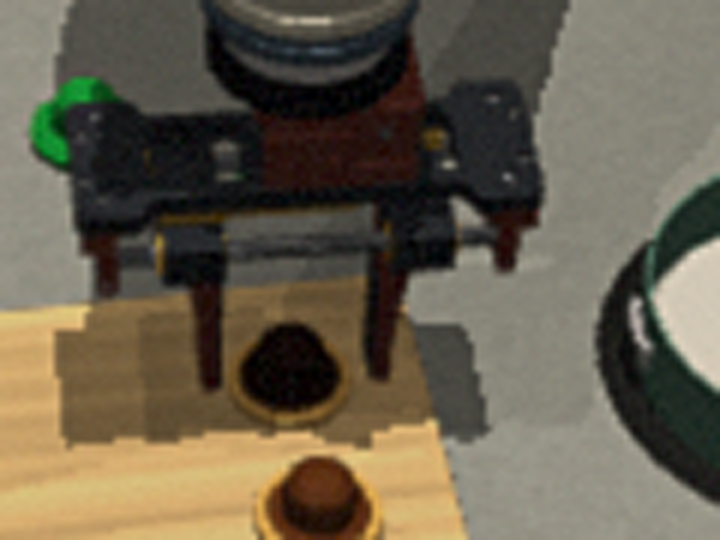

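Emit:
{"op": "move_arm", "data": {"increments": [80, 0.4, 0, 4, 0, 255, 0.4, 0, 4, 0, 255, 0.4, 0, 4, 0, 255, 0.4, 0, 4, 0, 255, 0.4, 0, 4, 0, 255, 0.4, 0, 4, 0, 255, 0.4, 0, 4, 0]}}

```text
t: 6.22
ee_pos: [479.1, -94.8, -17.6]
orientation: [-3.14, -0.006, -0.001]
ft_force: [0.3, 0.4, 1.4]
width: 29.2
```

Emit:
{"op": "move_arm", "data": {"increments": [255, 0, 0, -25, 0, 255, 0, 0, -52, 0, 255, 0, 0, -52, 0, 255, 0, 0, -52, 0]}}

```text
t: 6.72
ee_pos: [478.7, -94.8, 34.0]
orientation: [-3.14, -0.006, -0.0]
ft_force: [-0.6, -0.9, 0.0]
width: 29.1
```

Run:
```python
from h import *
o=ctrl.get_obs();print(o['ee_pos'],o['width'],inc((470.7,138.5,34),0),inc((470.7,138.5,-26),0))
im=save('wrist','w5.png')
```

```text
[478.7164215  -94.76239097  33.96755427] 29.127246392550465 (array([  -7.1, -233.3,    0.4]), np.float64(0.2), np.float64(0.2)) (array([  -7.2, -233.2,   60.4]), np.float64(0.2), np.float64(0.2))
```

View pics/w5.png

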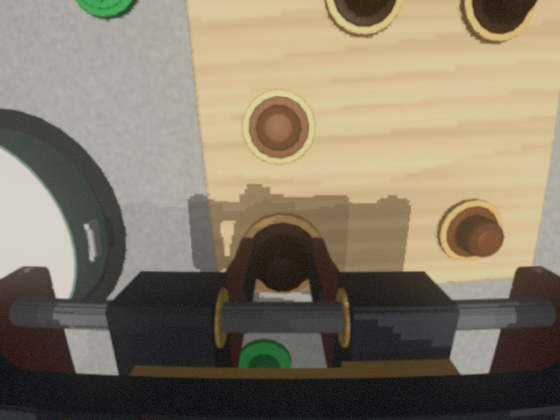

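Run:
```python
from h import *
im=load('w5.png'); print(onz(im,[(283,216)],70))
g=cv2.resize(im['frame'][190:310,210:360],None,fx=5,fy=5,interpolation=cv2.INTER_CUBIC);cv2.imwrite('pics/w5c.png',g[:,:,::-1])
```

```text
[[502.50102918 -94.33320472  70.        ]]
```

View pics/w5c.png

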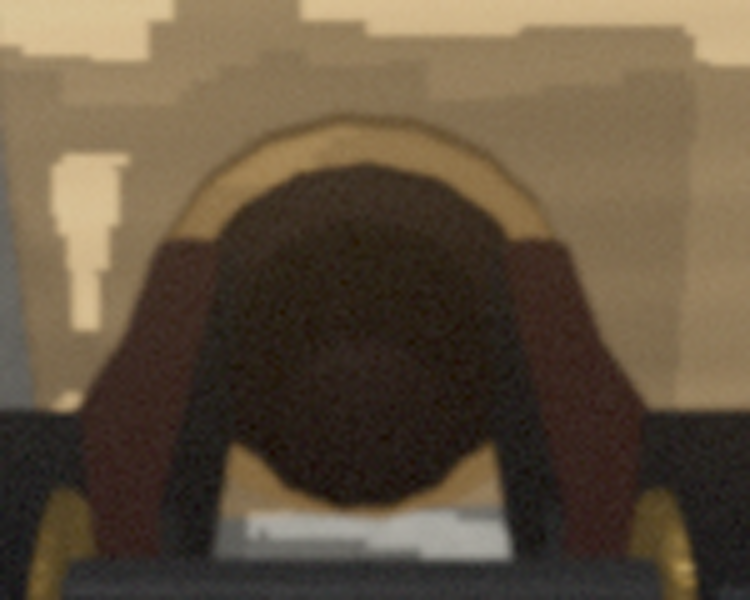

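Emit:
{"op": "move_arm", "data": {"increments": [255, 0, -50, 0, 0, 255, -2, -110, 0, 0, 255, -5, -170, 0, 0, 255, -7.1, -220, 0, 0, 255, -7.1, -233.2, 0, 0, 255, -7.1, -233.2, 0, 0, 255, -7.1, -233.2, 25, 0, 255, -7.1, -233.2, 45, 0, 255, -7.1, -233.2, 45, 0, 255, -7.1, -233.2, 45, 0]}}

```text
t: 8.02
ee_pos: [470.7, 137.6, -10.6]
orientation: [-3.14, -0.004, 0.001]
ft_force: [0.6, -0.4, -0.4]
width: 29.2
```

Emit:
{"op": "move_arm", "data": {"increments": [255, 0.2, -0.9, 8, 0, 255, 0.2, -0.9, 13, 0, 255, 0.2, -0.9, 15.5, 0, 255, 0.2, -0.9, 15.5, 0]}}

```text
t: 8.52
ee_pos: [470.7, 138.6, -26.3]
orientation: [-3.14, -0.004, 0.002]
ft_force: [-0.5, 0.5, -1.0]
width: 29.4
```

Release, rise and look.

Emit:
{"op": "move_arm", "data": {"increments": [150, 0, 0, 0, 0, 145, 0, 0, 0, 0, 120, 0, 0, 0, 0, 120, 0, 0, -30, 0, 80, 0, 0, -80, 0, 80, -50, 40, -140, 0, 80, -70, 100, -190, 0, 80, -70, 140, -220, 0, 80, -70, 140, -220, 0, 80, -70, 140, -220, 0]}}

```text
t: 9.78
ee_pos: [402.0, -3.0, 194.9]
orientation: [-3.14, 0.0, -0.004]
ft_force: [-0.3, 0.3, -0.5]
width: 60.3
```

Run:
```python
from h import *
im=save('wrist','w6.png'); o=ctrl.get_obs();print(o['ee_pos'],o['t'],o['qvel'].round(2))
for q in bisc(im,box=(270,0,560,250)): print(q)
for q in bisc(im,z=10,box=(0,0,260,250)): print(q)
```

```text
[401.49285369  -2.22931749 193.85066486] 9.825 [ 0.03  0.03  0.01  0.   -0.    0.  ]
(array([ 475.1, -244.5]), np.float64(21.1), np.float64(1.17), (476, 131))
(array([552.2, -91.1]), np.float64(20.2), np.float64(0.34), (358, 61))
```

View pics/w6.png

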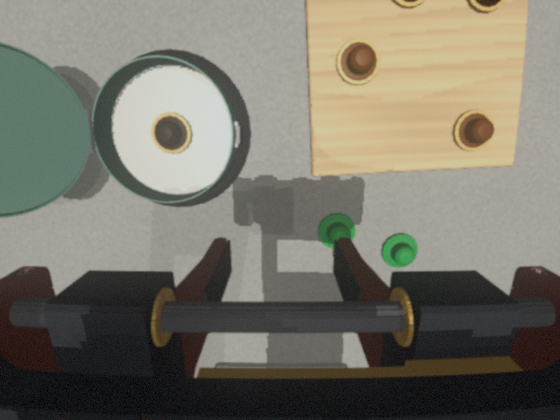

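```bash
cat >> h.py <<'E'
def intin(im,box):
    f=im['frame'].astype(float)
    m=((f[:,:,0]>f[:,:,2]*1.13)&(f[:,:,0]>=f[:,:,1]*1.03)).astype(np.uint8)
    out=[]
    m=cv2.morphologyEx(m,cv2.MORPH_OPEN,np.ones((3,3)))
    cs,_=cv2.findContours(m,cv2.RETR_EXTERNAL,cv2.CHAIN_APPROX_NONE)
    for c in cs:
        x,y,w,h=cv2.boundingRect(c)
        if cv2.contourArea(c)>150 and box[0]<x+w/2<box[2] and box[1]<y+h/2<box[3]:
            q,r,s=circ(onz(im,c.reshape(-1,2),9)); out.append((q.round(1),r.round(1),s.round(2),(x+w//2,y+h//2)))
    return out
E
python3 - <<'E'
from h import *
im=load('w6.png'); print(tin(im,(85,45,245,215),14,gmin=60)); 
for q in intin(im,(85,45,245,215)): print(q)
print(inc((552.2,-91.1,20),0),inc((552.2,-91.1,-17.5),0))
E
```

```text
(array([471.1, 138.7]), np.float64(83.0), np.float64(0.81), 941, array([ 70,  63,  64,  68,  83, 111, 100,  93,  83,  79,  68,  59]))
(array([470.1, 139.7]), np.float64(25.8), np.float64(0.38), (171, 133))
(array([150.6,  89.3, 173.7]), np.float64(0.0), np.float64(0.0)) (array([150.5,  89.4, 211.2]), np.float64(0.0), np.float64(0.0))
```

Emit:
{"op": "move_arm", "data": {"increments": [80, 40, 25, 30, 0, 80, 80, 50, 60, 0, 80, 115, 70, 100, 0, 80, 145, 85, 140, 0, 80, 150.5, 89.4, 174, 0, 80, 150.5, 89.4, 174, 0, 80, 150.5, 89.4, 174, 0]}}

```text
t: 10.7
ee_pos: [551.7, -90.2, 19.7]
orientation: [-3.139, -0.002, 0.001]
ft_force: [1.1, 0.3, -0.2]
width: 60.4
```

Run:
```python
from h import *
im=save('wrist','w7.png'); o=ctrl.get_obs();print(o['ee_pos'],o['t'],o['qvel'].round(2))
for q in bisc(im,box=(150,0,560,270)): print(q)
print(inc((552.2,-91.1,-17.6),0))
g=cv2.resize(im['frame'][150:300,180:390],None,fx=3.5,fy=3.5,interpolation=cv2.INTER_CUBIC);cv2.imwrite('pics/w7c.png',g[:,:,::-1])
```

```text
[552.36685907 -90.42049614  20.5399911 ] 10.75 [-0.   -0.02 -0.   -0.   -0.   -0.  ]
(array([-0.2,  0.8, 38.1]), np.float64(0.1), np.float64(0.1))
```

View pics/w7c.png

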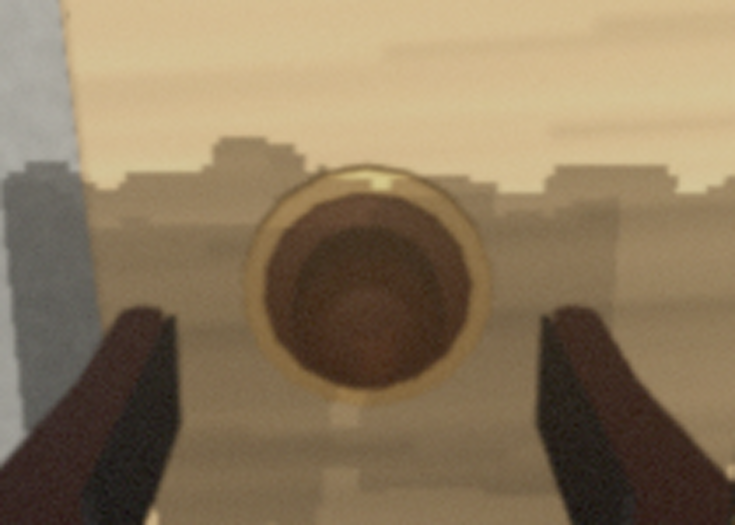

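Emit:
{"op": "move_arm", "data": {"increments": [80, 0, 0.7, 20, 0, 80, 0, 0.7, 38, 0, 80, 0, 0.7, 38, 0, 255, 0, 0.7, 38, 0, 255, 0, 0.7, 38, 0, 255, 0, 0.7, 38, 0, 255, 0, 0.7, 38, 0, 255, 0, 0.7, 38, 0, 255, 0, 0.7, 15, 0, 255, 0, 0.7, -12, 0, 255, 0, 0.7, -12, 0]}}

```text
t: 12.12
ee_pos: [553.8, -91.4, 34.1]
orientation: [-3.14, -0.002, -0.007]
ft_force: [-0.4, -0.1, -0.4]
width: 29.5
```

Run:
```python
from h import *
im=save('wrist','w8.png'); o=ctrl.get_obs();print(o['ee_pos'],o['t'],o['width'])
print(inc((525.6,136.7,33),-2),inc((525.6,136.7,-26.3),-2))
g=cv2.resize(im['frame'][190:310,210:360],None,fx=5,fy=5,interpolation=cv2.INTER_CUBIC);cv2.imwrite('pics/w8c.png',g[:,:,::-1])
```

```text
[552.84481527 -91.22800943  32.95823848] 12.175 29.296532360149335
(array([ -26.9, -228. ,    0.3]), np.float64(2.1), np.float64(0.1)) (array([ -27.1, -227.9,   59.6]), np.float64(2.1), np.float64(0.1))
```

View pics/w8c.png

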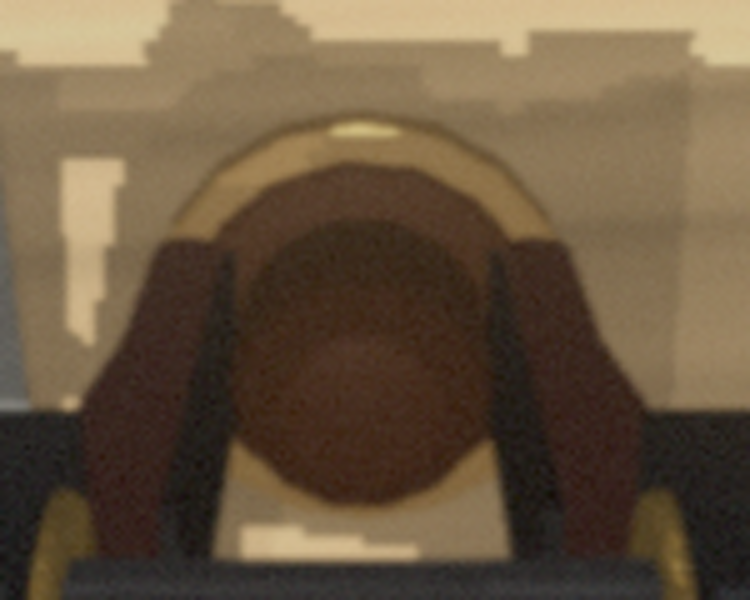

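Emit:
{"op": "move_arm", "data": {"increments": [255, -5, -55, 0, 0, 255, -12, -115, 0, 2, 255, -20, -175, 0, 2, 255, -27, -215, 0, 2, 255, -27, -227.9, 0, 2.1, 255, -27, -227.9, 0, 2.1, 255, -27, -227.9, 15, 2.1, 255, -27, -227.9, 15, 2.1]}}

```text
t: 13.18
ee_pos: [524.5, 135.1, 16.6]
orientation: [-3.14, 0.058, 0.0]
ft_force: [0.4, -0.2, -0.2]
width: 29.1
```

Run:
```python
from h import *
o=ctrl.get_obs();print(o['ee_pos'],o['t'],o['width'],inc((525.6,136.7,-26.3),-2))
```

```text
[524.48814302 135.09437815  16.64114103] 13.175 29.114066970589214 (array([ 1.1, -1.6, 42.9]), np.float64(-0.1), np.float64(-2.1))
```

Emit:
{"op": "move_arm", "data": {"increments": [255, 1.1, -1.6, 10, 0, 255, 1.1, -1.6, 22, 0, 255, 1.1, -1.6, 30, 0, 255, 1.1, -1.6, 30, 0, 255, 1.1, -1.6, 38, 0, 255, 1.1, -1.6, 43, 0, 255, 1.1, -1.6, 43, 0]}}

```text
t: 14.05
ee_pos: [525.7, 136.7, -26.5]
orientation: [-3.14, 0.058, 0.0]
ft_force: [0.9, -0.1, -0.5]
width: 29.4
```

Emit:
{"op": "move_arm", "data": {"increments": [150, 0, 0, 0, 0, 140, 0, 0, 0, 0, 140, 0, 0, 0, 0, 140, 0, 0, -30, 0, 80, 0, 0, -80, 0, 80, -50, 40, -140, 0, 80, -100, 90, -190, 0, 80, -130, 138, -220, 0, 80, -130, 138, -220, 0, 80, -130, 138, -220, 0]}}

```text
t: 15.3
ee_pos: [390.3, 2.1, 195.2]
orientation: [-3.14, 0.062, -0.006]
ft_force: [0.7, 0.4, 0.2]
width: 60.0
```

Run:
```python
from h import *
im=save('wrist','w9.png'); o=ctrl.get_obs();print(o['ee_pos'],o['t'],o['qvel'].round(2))
for q in bisc(im,box=(270,0,560,250)): print(q)
print(tin(im,(85,45,245,215),14,gmin=60)); 
for q in intin(im,(85,45,245,215)): print(q)
print(inc((475,-243.5,20),0))
```

```text
[390.93819434   2.82642026 194.3718889 ] 15.35 [ 0.03  0.05 -0.01  0.   -0.01  0.01]
(array([ 475.1, -244.5]), np.float64(21.1), np.float64(1.1), (479, 114))
(array([471.2, 138.8]), np.float64(83.0), np.float64(0.82), 973, array([ 83,  66,  68,  70,  87, 118,  87,  87,  88,  81,  68,  70]))
(array([470.1, 139.7]), np.float64(25.7), np.float64(0.37), (172, 128))
(array([525.2, 137.7]), np.float64(25.8), np.float64(0.37), (169, 82))
(array([ 93.1, 243. , 174.4]), np.float64(-2.2), np.float64(-2.2))
```

View pics/w9.png

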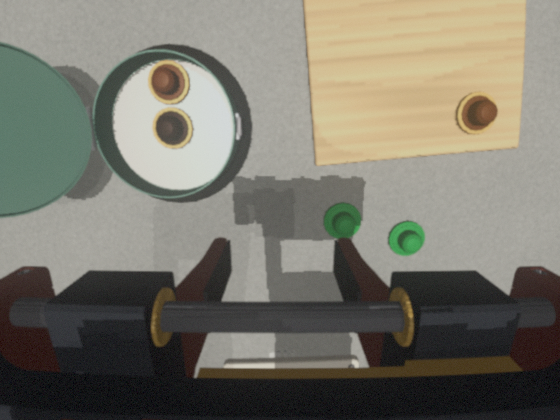

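Emit:
{"op": "move_arm", "data": {"increments": [80, 25, 55, 40, 0, 80, 50, 110, 80, -2.2, 80, 75, 165, 120, -2.2, 80, 93, 220, 160, -2.2, 80, 93.1, 242.5, 174, -2.2, 80, 93.1, 242.5, 174, -2.2, 80, 93.1, 242.5, 174, -2.2]}}

```text
t: 16.23
ee_pos: [474.7, -242.0, 19.2]
orientation: [-3.139, 0.001, -0.001]
ft_force: [-0.4, -0.4, 0.2]
width: 60.6
```

Run:
```python
from h import *
im=save('wrist','w10.png'); o=ctrl.get_obs();print(o['ee_pos'],o['t'],o['qvel'].round(2))
print(inc((475,-243,-17.6),0))
g=cv2.resize(im['frame'][150:300,180:390],None,fx=3.5,fy=3.5,interpolation=cv2.INTER_CUBIC);cv2.imwrite('pics/w10c.png',g[:,:,::-1])
```

```text
[ 475.01713691 -241.72966629   20.02777707] 16.275 [ 0.01 -0.03  0.01 -0.   -0.   -0.  ]
(array([-0.1,  1.3, 37.6]), np.float64(0.0), np.float64(0.0))
```

View pics/w10c.png

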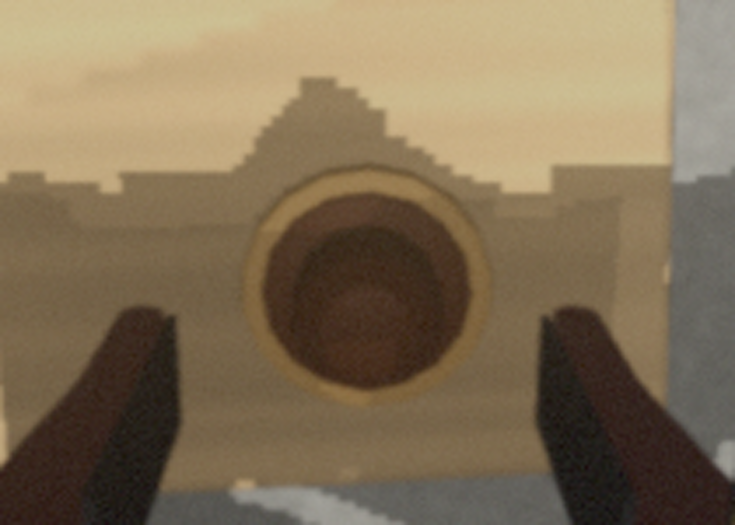

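Emit:
{"op": "move_arm", "data": {"increments": [80, 0, 0.3, 20, 0, 80, 0, 0.3, 37.7, 0, 80, 0, 0.3, 37.7, 0, 255, 0, 0.3, 37.7, 0, 255, 0, 0.3, 37.7, 0, 255, 0, 0.3, 37.7, 0, 255, 0, 0.3, 37.7, 0, 255, 0, 0.3, 37.7, 0, 255, 0, 0.3, 15, 0, 255, 0, 0.3, -14, 0, 255, 0, 0.3, -14, 0]}}

```text
t: 17.65
ee_pos: [476.3, -242.8, 35.6]
orientation: [3.141, 0.0, 0.008]
ft_force: [-0.3, -0.3, -1.0]
width: 29.1
```

Run:
```python
from h import *
im=save('wrist','w11.png'); o=ctrl.get_obs();print(o['ee_pos'],o['t'],o['width'])
print(inc((497.3,89.6,34),0),inc((497.3,89.6,-26.3),118))
g=cv2.resize(im['frame'][190:310,210:360],None,fx=5,fy=5,interpolation=cv2.INTER_CUBIC);cv2.imwrite('pics/w11c.png',g[:,:,::-1])
```

```text
[ 475.44961421 -242.33965389   34.47111324] 17.7 29.234177258827582
(array([  21.9, -331.9,    0.8]), np.float64(0.0), np.float64(0.0)) (array([  21.7, -331.9,   61.1]), np.float64(62.0), np.float64(0.0))
```

View pics/w11c.png

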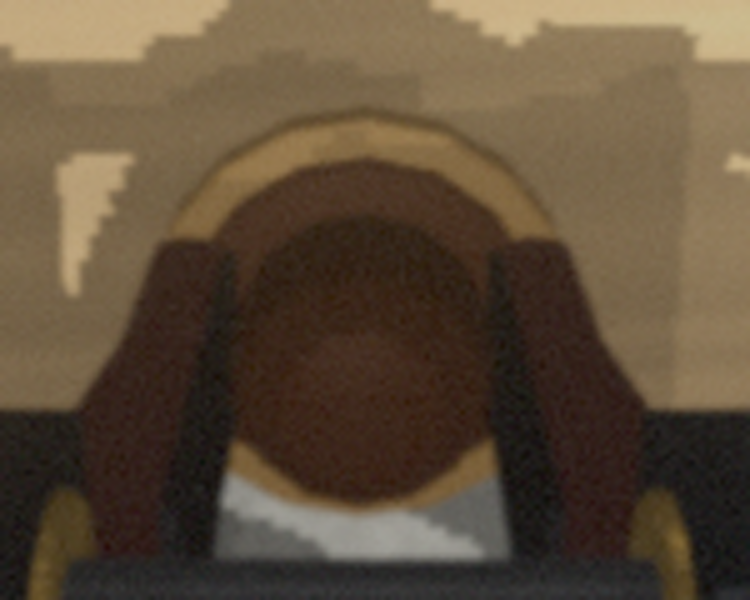

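Emit:
{"op": "move_arm", "data": {"increments": [255, 5, -40, 0, -10, 255, 10, -80, 0, -20, 255, 15, -120, 0, -30, 255, 20, -160, 0, -40, 255, 21, -200, 0, -50, 255, 21, -240, 0, -60, 255, 21, -270, 0, -70, 255, 21, -300, 0, -80, 255, 21, -332, 0, -90, 255, 21, -332, 0, -100, 255, 21, -332, 0, -110, 255, 21, -332, 0, -118]}}

```text
t: 19.2
ee_pos: [495.3, 89.7, 33.4]
orientation: [1.61, 2.697, 0.002]
ft_force: [-0.1, -0.0, 0.3]
width: 29.1
```

Run:
```python
from h import *
im=save('wrist','w12.png'); o=ctrl.get_obs();print(o['ee_pos'],o['t'],o['width'],o['qpos'].round(2))
print(inc((497.1,90,34),118),inc((497.1,90,-26.3),118))
```

```text
[495.32727393  89.60369568  33.47463696] 19.25 29.446100171807423 [ 0.16  0.49  1.99  0.    0.67 -0.34]
(array([-0.5,  1.7, -0.5]), np.float64(0.6), np.float64(118.6)) (array([-0.5,  1.7, 59.8]), np.float64(0.6), np.float64(118.6))
```

View pics/w12.png

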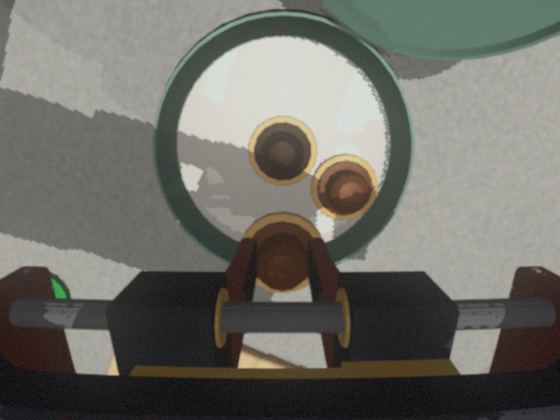

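Run:
```python
from h import *
im=load('w12.png'); print(tin(im,(145,5,420,275),14,gmin=50))
for q in intin(im,(145,5,420,205)): print(q)
# central biscuit wafer circle by clicking
print(onz(im,[(283,151),(345,187)],10).round(1))
# held wafer front edge
print(onz(im,[(283,212)],33.5+36.6))
```

```text
(array([470.9, 139. ]), np.float64(82.9), np.float64(0.75), 2235, array([160,  63, 117,   2,  33,  53, 180, 250, 340, 353, 363, 321]))
(array([525. , 137.6]), np.float64(26.0), np.float64(0.31), (344, 187))
(array([470.1, 139.2]), np.float64(25.8), np.float64(0.26), (282, 151))
[[470.4 140.   10. ]
 [525.1 138.7  10. ]]
[[484.28962721 113.56615766  70.1       ]]
```

Run:
```python
from h import *
print(inc((496.9,90.5,-5),118),inc((496.9,90.5,-26.3),118))
```

```text
(array([ 0. ,  1.8, 38.5]), np.float64(0.6), np.float64(118.6)) (array([ 0. ,  1.7, 59.8]), np.float64(0.6), np.float64(118.6))
```

Emit:
{"op": "move_arm", "data": {"increments": [255, 0, 1.7, 0, 0.6, 255, 0, 1.7, 15, 0.6, 255, 0, 1.7, 30, 0.6, 255, 0, 1.7, 40, 0.6, 255, 0, 1.7, 40, 0.6]}}

```text
t: 19.88
ee_pos: [495.9, 90.3, -7.7]
orientation: [-1.618, -2.692, 0.001]
ft_force: [-0.2, -0.3, 0.9]
width: 29.1
```

Run:
```python
from h import *
o=ctrl.get_obs();print(o['ee_pos'],o['t'],o['width'],o['ft_force'].round(1))
print(inc((496.9,90.5,-26.3),118))
```

```text
[495.89679476  90.26572745  -7.74601534] 19.875 29.064039584082266 [-0.2 -0.3  0.9]
(array([-0.3,  1. , 18.6]), np.float64(-0.0), np.float64(118.0))
```

Emit:
{"op": "move_arm", "data": {"increments": [255, -0.3, 1, 6, 0, 255, -0.3, 1, 12, 0, 255, -0.3, 1, 18.5, 0, 255, -0.3, 1, 18.5, 0, 255, -0.3, 1, 18.5, 0]}}

```text
t: 20.5
ee_pos: [496.9, 90.5, -26.3]
orientation: [-1.618, -2.692, 0.001]
ft_force: [0.3, 0.5, -0.2]
width: 29.4
```

Emit:
{"op": "move_arm", "data": {"increments": [150, 0, 0, 0, 0, 140, 0, 0, 0, 0, 140, 0, 0, 0, 0, 140, 0, 0, -30, 0, 140, 0, 0, -80, 0, 80, 0, 0, -120, 0]}}

```text
t: 21.25
ee_pos: [497.1, 90.5, 95.3]
orientation: [-1.618, -2.692, 0.0]
ft_force: [1.1, -0.2, -0.0]
width: 46.2
```

Run:
```python
from h import *
im=save('wrist','w13.png'); o=ctrl.get_obs();print(o['ee_pos'],o['t'],o['width'],o['qvel'].round(2))
print(inc((380,0,200),0), inc((480,-150,200),0))
```

```text
[500.0653204   90.97049123  99.66757584] 21.3 50.47895111331053 [ 0.    0.05 -0.01  0.   -0.14  0.  ]
(array([ -24.2, -148.1, -101.2]), np.float64(-62.0), np.float64(118.0)) (array([-203.6, -130.2, -100.7]), np.float64(-62.0), np.float64(118.0))
```

View pics/w13.png

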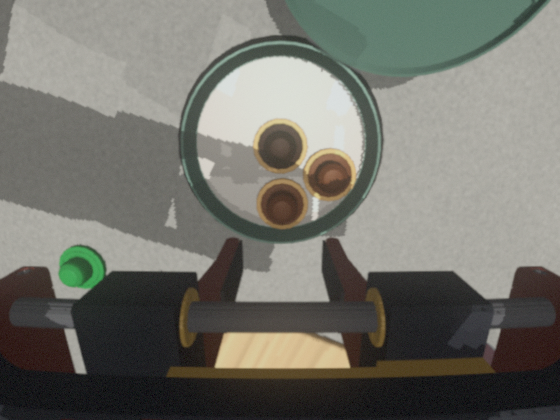

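Run:
```python
from h import *
im=load('w13.png'); print(tin(im,(175,30,390,245),14,gmin=50))
for q in intin(im,(175,30,390,235)): print(q)
print(inc((480,-30,270),None))
```

```text
(array([471. , 139.1]), np.float64(83.0), np.float64(0.87), 1597, array([104, 110,  55,  40,  39,  31, 145, 177, 253, 226, 211, 206]))
(array([511.9, 113.8]), np.float64(37.5), np.float64(16.3), (306, 189))
(array([470. , 139.2]), np.float64(25.7), np.float64(0.31), (280, 146))
(array([ -97.7,  -73.5, -170.6]), 0, np.float64(118.0))
```

Emit:
{"op": "move_arm", "data": {"increments": [80, -10, -10, -30, 10, 80, -20, -20, -60, 20, 80, -30, -30, -90, 30, 80, -40, -40, -120, 40, 80, -50, -50, -150, 50, 80, -60, -60, -170, 60, 80, -80, -73, -170, 70, 80, -98, -73, -170, 80, 80, -98, -73, -170, 90, 80, -98, -73, -170, 100, 80, -98, -73, -170, 110, 80, -98, -73, -170, 118]}}

```text
t: 22.8
ee_pos: [480.3, -30.1, 269.2]
orientation: [-3.14, 0.008, -0.009]
ft_force: [0.3, 0.2, -0.3]
width: 60.2
```

Run:
```python
from h import *
im=save('wrist','w14.png'); o=ctrl.get_obs();print(o['ee_pos'],o['t'],o['width'],o['qvel'].round(2))
for q in bisc(im,box=(250,0,560,250)): print(q)
print(tin(im,(60,45,245,250),14,gmin=60))
for q in intin(im,(85,45,245,245)): print(q)
g=cv2.resize(im['frame'][100:270,60:240],None,fx=4,fy=3.5,interpolation=cv2.INTER_CUBIC);cv2.imwrite('pics/w14c.png',g[:,:,::-1])
```

```text
[480.34087401 -30.06057421 269.16248611] 22.85 60.23339195225952 [ 0.   -0.   -0.    0.    0.   -0.23]
(array([ 638.3, -240.1]), np.float64(20.6), np.float64(0.5), (429, 68))
(array([ 638.6, -147. ]), np.float64(19.6), np.float64(0.41), (365, 66))
(array([471.4, 138.7]), np.float64(82.9), np.float64(0.88), 419, array([40, 39,  2, 19, 21, 41, 66, 59, 49, 45, 29,  9]))
(array([470.1, 139.7]), np.float64(26.0), np.float64(0.44), (176, 184))
(array([510.6, 117.3]), np.float64(36.6), np.float64(15.55), (188, 157))
```

View pics/w14.png

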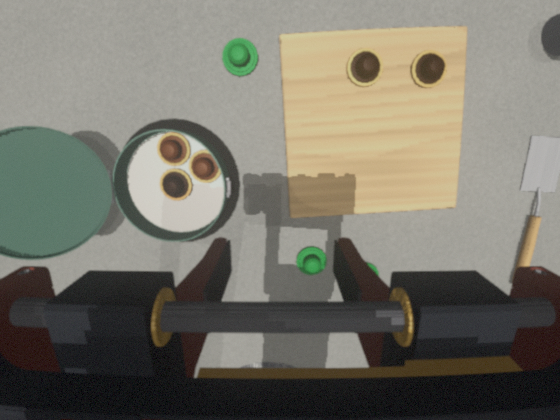

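View pics/w14c.png

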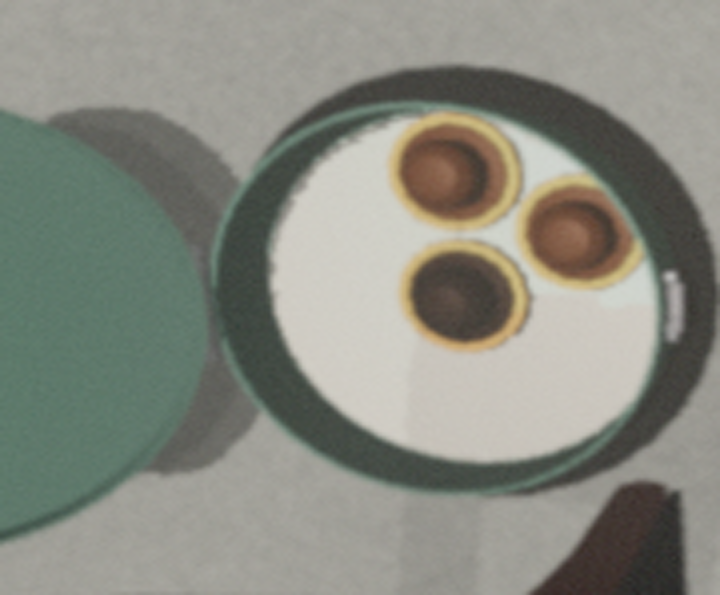

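Run:
```python
from h import *
for n,b in [('w13.png',(175,30,390,235)),('w14.png',(60,100,245,250))]:
    for q in bisc(load(n),z=10,box=b): print(n,q)
im=load('w13.png')
f=im['frame'];print([tuple(f[174,u]) for u in range(305,330,3)])
print(inc((638.6,-147,20),0),inc((638.3,-240,20),0))
```

```text
w13.png (array([498.9,  89.5]), np.float64(24.0), np.float64(0.8), (282, 204))
w13.png (array([525.8, 135.6]), np.float64(22.1), np.float64(1.24), (328, 177))
w14.png (array([497.9,  91.6]), np.float64(19.8), np.float64(0.83), (204, 166))
w14.png (array([525. , 138.4]), np.float64(20.2), np.float64(0.43), (172, 149))
[(np.uint8(150), np.uint8(125), np.uint8(87)), (np.uint8(126), np.uint8(101), np.uint8(73)), (np.uint8(111), np.uint8(81), np.uint8(64)), (np.uint8(86), np.uint8(70), np.uint8(56)), (np.uint8(75), np.uint8(60), np.uint8(44)), (np.uint8(103), np.uint8(75), np.uint8(57)), (np.uint8(109), np.uint8(76), np.uint8(55)), (np.uint8(140), np.uint8(101), np.uint8(78)), (np.uint8(148), np.uint8(110), np.uint8(86))]
(array([158. , 115.6, 249.9]), np.float64(-0.6), np.float64(-0.6)) (array([158.7, 208.6, 249.8]), np.float64(-0.6), np.float64(-0.6))
```

Emit:
{"op": "move_arm", "data": {"increments": [80, 35, 25, 40, 0, 80, 70, 50, 85, -0.6, 80, 105, 75, 130, -0.6, 80, 140, 100, 175, -0.6, 80, 158, 115.6, 215, -0.6, 80, 158, 115.6, 250, -0.6, 80, 158, 115.6, 250, -0.6, 80, 158, 115.6, 250, -0.6]}}

```text
t: 23.85
ee_pos: [639.1, -147.0, 21.0]
orientation: [-3.141, -0.002, -0.011]
ft_force: [0.3, -0.5, 0.8]
width: 60.0
```

Run:
```python
from h import *
im=save('wrist','w15.png'); o=ctrl.get_obs();print(o['ee_pos'],o['t'],o['qvel'].round(2))
print(inc((638.6,-147,-17.6),0))
g=cv2.resize(im['frame'][150:300,180:390],None,fx=3.5,fy=3.5,interpolation=cv2.INTER_CUBIC);cv2.imwrite('pics/w15c.png',g[:,:,::-1])
```

```text
[ 639.6298481  -147.0599149    21.69938278] 23.9 [ 0.   -0.01 -0.    0.   -0.    0.  ]
(array([-1.4, -0. , 39.3]), np.float64(0.1), np.float64(0.1))
```

View pics/w15c.png

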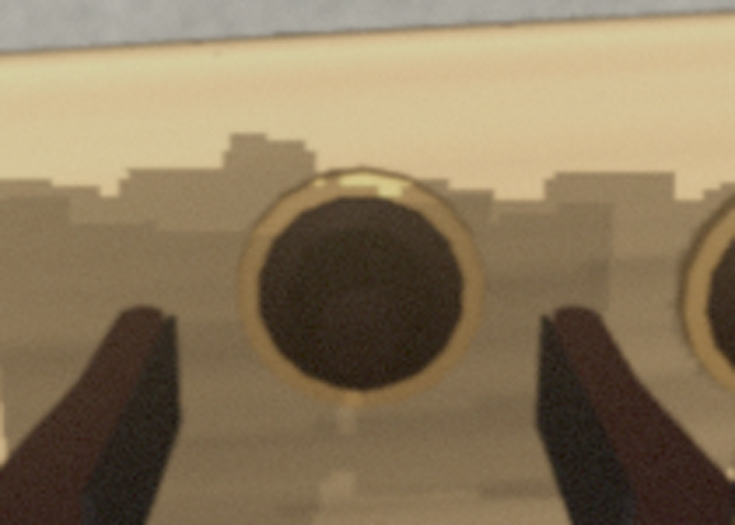

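Emit:
{"op": "move_arm", "data": {"increments": [80, -0.3, -0.5, 20, 0, 80, -0.3, -0.5, 38.8, 0, 80, -0.3, -0.5, 38.8, 0, 255, -0.3, -0.5, 38.8, 0, 255, -0.3, -0.5, 38.8, 0, 255, -0.3, -0.5, 38.8, 0, 255, -0.3, -0.5, 38.8, 0, 255, -0.3, -0.5, 38.8, 0, 255, -0.3, -0.5, 15, 0, 255, -0.3, -0.5, -14, 0, 255, -0.3, -0.5, -14, 0]}}

```text
t: 25.28
ee_pos: [641.0, -147.0, 37.8]
orientation: [3.141, 0.002, 0.019]
ft_force: [0.3, -0.2, -0.7]
width: 29.1
```

Run:
```python
from h import *
im=save('wrist','w16.png'); o=ctrl.get_obs();print(o['ee_pos'],o['t'],o['width'])
print(inc((443,91.6,34),58),inc((443,91.6,-26.3),58))
g=cv2.resize(im['frame'][190:310,210:360],None,fx=5,fy=5,interpolation=cv2.INTER_CUBIC);cv2.imwrite('pics/w16c.png',g[:,:,::-1])
```

```text
[ 639.82144759 -146.70230854   36.32059929] 25.325 29.363129890145306
(array([-196.6, -238.5,    0.4]), np.float64(-57.9), np.float64(0.1)) (array([-197.2, -238.5,   60.7]), np.float64(-57.9), np.float64(0.1))
```

View pics/w16c.png

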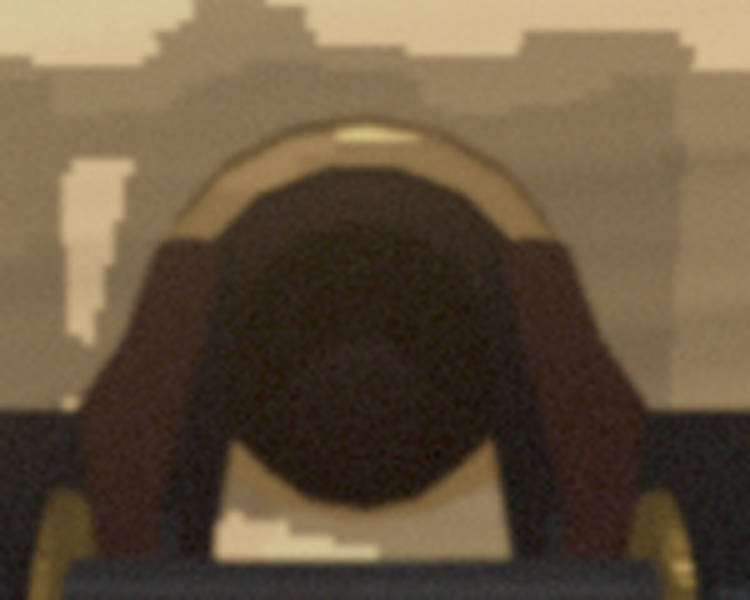

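Emit:
{"op": "move_arm", "data": {"increments": [255, -30, -36, 0, -10, 255, -60, -73, 0, -20, 255, -90, -110, 0, -30, 255, -120, -145, 0, -40, 255, -150, -180, 0, -50, 255, -180, -215, 0, -57.9, 255, -197, -238.5, 0, -57.9, 255, -197, -238.5, 0, -57.9, 255, -197, -238.5, 10, -57.9, 255, -197, -238.5, 20, -57.9, 255, -197, -238.5, 20, -57.9]}}

```text
t: 26.7
ee_pos: [442.7, 91.0, 13.2]
orientation: [2.746, 1.518, 0.012]
ft_force: [-0.8, 0.6, -0.4]
width: 28.8
```

Run:
```python
from h import *
im=save('wrist','w17.png'); o=ctrl.get_obs();print(o['ee_pos'],o['t'],o['width'])
print(inc((443,91.6,-26.3),58))
print(tin(im,(100,5,460,275),14,gmin=50))
for q in intin(im,(100,5,460,275)): print(q)
```

```text
[442.72920343  91.01969767  13.6426015 ] 26.75 29.380110041568116
(array([ 0.5, -0.4, 39.9]), np.float64(-0.1), np.float64(57.9))
(array([470.9, 138.8]), np.float64(83.0), np.float64(0.7), 2365, array([ 48,   0,   2, 130, 213, 307, 370, 180, 260, 390, 294, 171]))
(array([497.9,  90.4]), np.float64(26.0), np.float64(0.3), (349, 192))
(array([468.7, 137.9]), np.float64(24.5), np.float64(1.3), (278, 158))
(array([525.9, 137.1]), np.float64(25.2), np.float64(1.31), (350, 112))
```

View pics/w17.png

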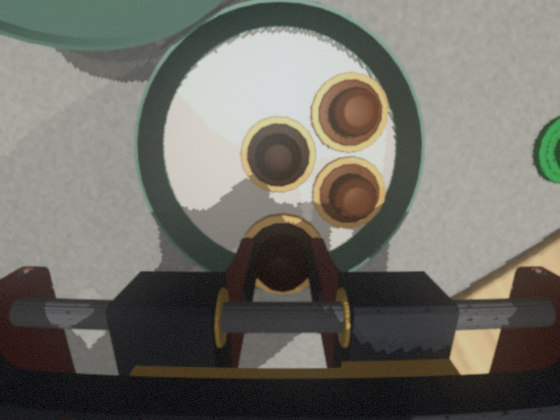

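Emit:
{"op": "move_arm", "data": {"increments": [255, 0.5, -0.4, 10, 0, 255, 0.5, -0.4, 20, 0, 255, 0.5, -0.4, 30, 0, 255, 0.5, -0.4, 35, 0, 255, 0.5, -0.4, 40, 0, 255, 0.5, -0.4, 40, 0, 255, 0.5, -0.4, 40, 0]}}

```text
t: 27.62
ee_pos: [443.0, 91.7, -26.4]
orientation: [2.745, 1.519, 0.012]
ft_force: [-0.0, -0.2, -0.1]
width: 28.8
```

Emit:
{"op": "move_arm", "data": {"increments": [150, 0, 0, 0, 0, 140, 0, 0, 0, 0, 140, 0, 0, 0, 0, 140, 0, 0, -30, 0, 140, 0, 0, -80, 0, 80, 0, 0, -120, 10, 80, 0, 0, -170, 20, 80, 0, 30, -220, 30, 80, 0, 60, -260, 40, 80, 0, 90, -290, 50, 80, 0, 120, -295, 58, 80, 0, 120, -295, 58]}}

```text
t: 29.12
ee_pos: [543.2, 27.1, 269.9]
orientation: [3.142, -0.004, 0.016]
ft_force: [0.7, 1.0, -0.1]
width: 60.6
```

Run:
```python
from h import *
im=save('wrist','w18.png'); o=ctrl.get_obs();print(o['ee_pos'],o['t'],o['width'],o['qvel'].round(2))
for q in bisc(im,box=(250,0,560,250)): print(q)
print(tin(im,(60,45,300,250),14,gmin=60))
for q in intin(im,(85,45,300,245)): print(q)
print(inc((638.3,-240,20),0))
```

```text
[541.71851719  27.65910947 269.0729762 ] 29.175 60.33105486036619 [ 0.02 -0.01  0.04  0.    0.   -0.01]
(array([ 637.8, -240.6]), np.float64(21.1), np.float64(0.87), (463, 116))
(array([471.6, 138.8]), np.float64(82.9), np.float64(0.89), 232, array([ 0,  0, 30,  0,  3, 30, 47, 58, 37, 27,  0,  0]))
(array([ 94.8, 267.6, 249.8]), np.float64(-0.0), np.float64(-0.0))
```

View pics/w18.png

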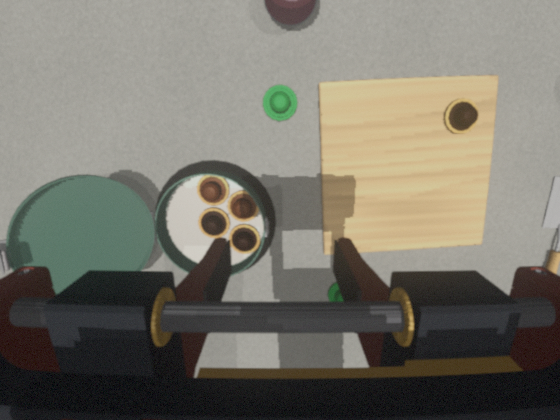

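Four are in. The last biscuit is still at about (638,-240).

Emit:
{"op": "move_arm", "data": {"increments": [80, 20, 50, 40, 0, 80, 40, 100, 85, 0, 80, 60, 150, 130, 0, 80, 80, 200, 170, 0, 80, 94, 245, 205, 0, 80, 94.6, 267.6, 240, 0, 80, 94.6, 267.6, 250, 0, 80, 94.6, 267.6, 250, 0, 80, 94.6, 267.6, 250, 0]}}

```text
t: 30.3
ee_pos: [638.8, -238.7, 21.4]
orientation: [3.141, 0.002, 0.015]
ft_force: [-0.1, 0.1, 0.9]
width: 60.2
```

Run:
```python
from h import *
im=save('wrist','w19.png'); o=ctrl.get_obs();print(o['ee_pos'],o['t'],o['qvel'].round(2))
print(inc((638.3,-240,-17.6),0))
g=cv2.resize(im['frame'][150:300,180:390],None,fx=3.5,fy=3.5,interpolation=cv2.INTER_CUBIC);cv2.imwrite('pics/w19c.png',g[:,:,::-1])
```

```text
[ 639.06312323 -238.86099315   21.66140163] 30.35 [-0. -0. -0. -0. -0.  0.]
(array([-1.2,  1.1, 39.3]), np.float64(0.1), np.float64(0.1))
```

View pics/w19c.png

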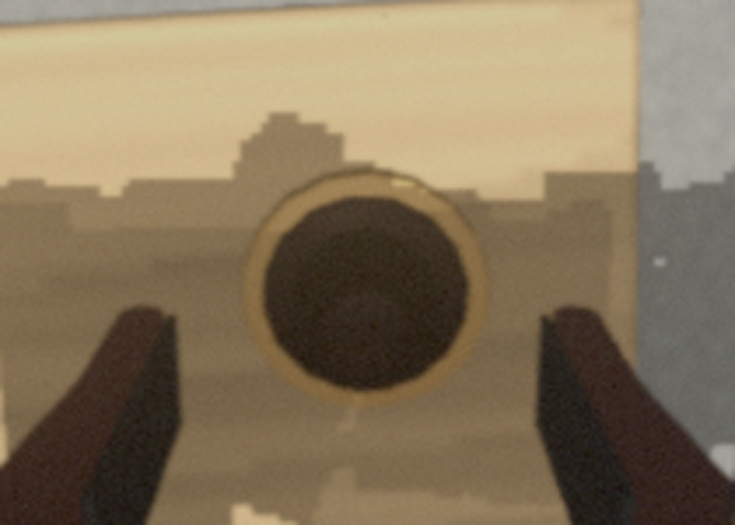

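Emit:
{"op": "move_arm", "data": {"increments": [80, -0.3, 0.3, 20, 0, 80, -0.3, 0.3, 38.8, 0, 80, -0.3, 0.3, 38.8, 0, 255, -0.3, 0.3, 38.8, 0, 255, -0.3, 0.3, 38.8, 0, 255, -0.3, 0.3, 38.8, 0, 255, -0.3, 0.3, 38.8, 0, 255, -0.3, 0.3, 38.8, 0, 255, -0.3, 0.3, 15, 0, 255, -0.3, 0.3, -14, 0, 255, -0.3, 0.3, -14, 0]}}

```text
t: 31.72
ee_pos: [641.0, -240.0, 39.4]
orientation: [3.139, 0.002, 0.024]
ft_force: [0.9, 0.3, 0.1]
width: 29.1
```

Run:
```python
from h import *
im=save('wrist','w20.png'); o=ctrl.get_obs();print(o['ee_pos'],o['t'],o['width'])
print(inc((416.8,139.8,36),-2),inc((416.8,139.8,-26.3),-2))
g=cv2.resize(im['frame'][190:310,210:360],None,fx=5,fy=5,interpolation=cv2.INTER_CUBIC);cv2.imwrite('pics/w20c.png',g[:,:,::-1])
```

```text
[ 639.7571482  -239.58229054   37.71866609] 31.775 29.458932162669633
(array([-222.4, -379.7,   -1.9]), np.float64(2.1), np.float64(0.1)) (array([-223.2, -379.8,   60.4]), np.float64(2.1), np.float64(0.1))
```

View pics/w20c.png

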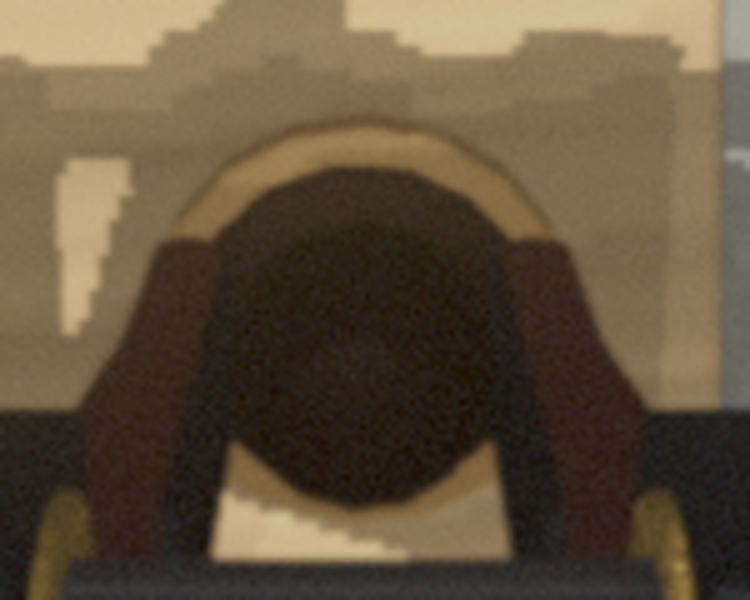

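Emit:
{"op": "move_arm", "data": {"increments": [255, -30, -50, 0, 0, 255, -60, -101, 0, 0, 255, -90, -152, 0, 0, 255, -120, -203, 0, 0, 255, -150, -254, 0, 1, 255, -180, -305, 0, 2, 255, -210, -350, 0, 2, 255, -223, -379.8, 0, 2.1, 255, -223, -379.8, 0, 2.1, 255, -223, -379.8, 10, 2.1, 255, -223, -379.8, 20, 2.1, 255, -223, -379.8, 20, 2.1]}}

```text
t: 33.28
ee_pos: [416.1, 138.8, 13.0]
orientation: [3.139, -0.058, 0.017]
ft_force: [-0.8, -0.5, 0.8]
width: 29.4
```

Run:
```python
from h import *
im=save('wrist','w21.png'); o=ctrl.get_obs();print(o['ee_pos'],o['t'],o['width'])
print(inc((416.8,139.8,-26.3),-2))
print(tin(im,(100,5,460,275),14,gmin=50))
for q in intin(im,(100,5,460,275)): print(q)
for q in bisc(im,z=10,box=(100,5,460,275)): print(q)
```

```text
[416.27623273 139.01866255  13.37690249] 33.325 29.19938505536153
(array([ 0. , -0.9, 39.7]), np.float64(-0.1), np.float64(-2.1))
(array([470.9, 138.8]), np.float64(83.0), np.float64(0.69), 2482, array([  0, 106, 249, 308, 354, 192, 243, 357, 364, 256,  53,   0]))
(array([441.8,  90.9]), np.float64(26.0), np.float64(0.27), (350, 194))
(array([468.1, 139.5]), np.float64(24.4), np.float64(1.31), (280, 159))
(array([498. ,  89.4]), np.float64(25.2), np.float64(1.28), (352, 111))
(array([527.1, 137.5]), np.float64(24.5), np.float64(1.08), (279, 66))
(array([468.6, 137.8]), np.float64(5.8), np.float64(1.01), (281, 159))
```

View pics/w21.png

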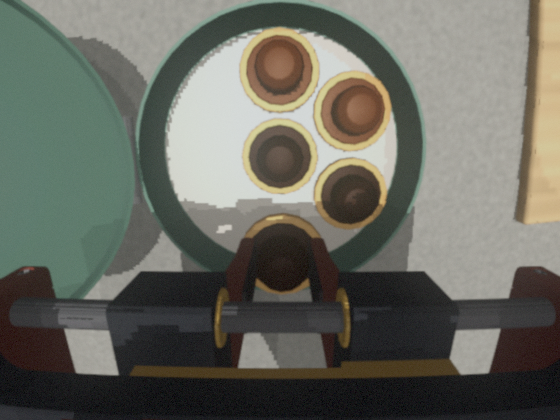

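Emit:
{"op": "move_arm", "data": {"increments": [255, 0.7, 0, 10, 0, 255, 0.7, 0, 20, 0, 255, 0.7, 0, 30, 0, 255, 0.7, 0, 35, 0, 255, 0.7, 0, 39.7, 0, 255, 0.7, 0, 39.7, 0, 255, 0.7, 0, 39.7, 0]}}

```text
t: 34.2
ee_pos: [417.5, 139.0, -26.3]
orientation: [3.139, -0.057, 0.018]
ft_force: [1.1, 0.2, 0.3]
width: 29.4
```

Emit:
{"op": "move_arm", "data": {"increments": [150, 0, 0, 0, 0, 140, 0, 0, 0, 0, 140, 0, 0, 0, 0, 140, 0, 0, -30, 0, 140, 0, 0, -80, 0, 80, -5, 0, -120, 0, 80, -10, 0, -160, 0, 80, -20, 0, -180, 0, 80, -20, 0, -180, 0, 80, -20, 0, -180, 0]}}

```text
t: 35.45
ee_pos: [395.2, 140.0, 152.8]
orientation: [3.139, -0.057, 0.017]
ft_force: [-0.1, -1.1, -0.1]
width: 60.2
```

Run:
```python
from h import *
im=save('wrist','w22.png'); o=ctrl.get_obs();print(o['ee_pos'],o['t'],o['width'],o['qpos'].round(2))
print(tin(im,(100,5,460,275),14,gmin=50))
for q in intin(im,(100,5,460,275)): print(q)
```

```text
[395.10169704 139.91724344 152.50393203] 35.5 60.353154633290565 [ 0.32  0.16  2.1  -0.01  0.87  1.93]
(array([471.1, 139. ]), np.float64(82.9), np.float64(1.0), 1438, array([ 18,  53, 115, 126, 151, 164, 166, 175, 183, 158, 101,  28]))
(array([413.4, 140.2]), np.float64(24.6), np.float64(1.16), (282, 178))
(array([440.8,  89.5]), np.float64(24.7), np.float64(1.21), (325, 151))
(array([468.2, 138.5]), np.float64(18.0), np.float64(5.13), (283, 129))
(array([498.5,  88.1]), np.float64(24.2), np.float64(0.88), (327, 99))
(array([527.6, 137.8]), np.float64(23.7), np.float64(0.91), (280, 73))
```

View pics/w22.png

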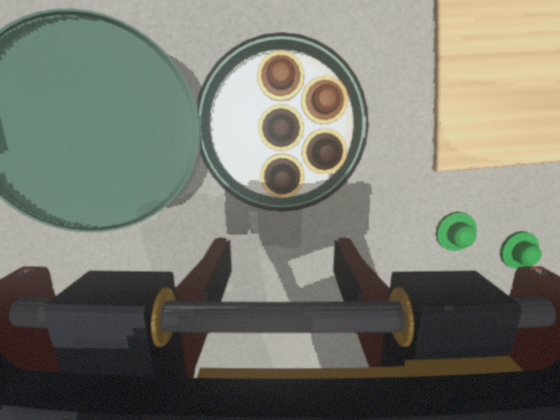

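Run:
```python
from h import *
im=load('w22.png')
g=cv2.resize(im['frame'][25:220,190:375],None,fx=4,fy=3,interpolation=cv2.INTER_CUBIC)
g=cv2.resize(im['frame'][30:215,190:375],None,fx=3.2,fy=3.2,interpolation=cv2.INTER_CUBIC)
for c in [(470.1,139.5),(525.1,137.6),(497.9,90.4),(441.8,90.9),(416.5,140)]:
    a=np.linspace(0,6.28,80); P=np.c_[c[0]+26*np.cos(a),c[1]+26*np.sin(a),np.full(80,9.)]
    for q in proj(im,P): cv2.circle(g,tuple(int(v) for v in (q-[190,30])*3.2+1.6),1,(255,0,0),-1)
cv2.imwrite('pics/w22c.png',g[:,:,::-1])
im=save('top','t22.png'); cv2.imwrite('pics/t22c.png',cv2.resize(im['frame'][190:310,20:240],None,fx=3.5,fy=3.5,interpolation=cv2.INTER_CUBIC)[:,:,::-1])
```

```text
(no output)
```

View pics/w22c.png

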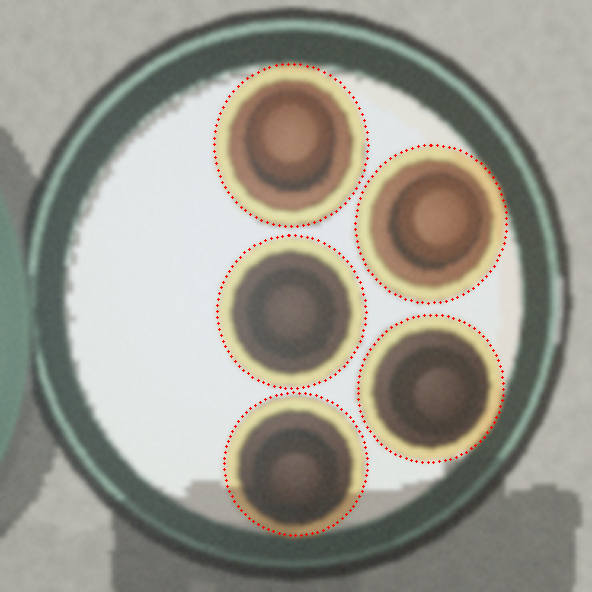

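View pics/t22c.png

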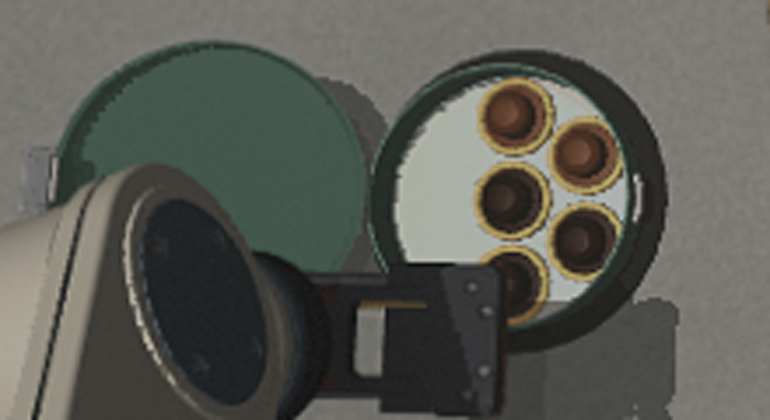

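Run:
```python
from h import *
im=load('top0.png'); sc=load('scene0.png')
X=np.array([np.cos(np.radians(88)),np.sin(np.radians(88)),0]); c=np.array([471,138.9,0]); hg=c+88*X+[0,0,42]
print(hg)
for th in (2.3,2.4,2.5):
    P=[hg+s*(-np.cos(th)*X+np.array([0,0,np.sin(th)])) for s in (175,189)]
    print(th,np.array(P).round(0).tolist(),proj(im,P).round(1).tolist(),proj(sc,P).round(1).tolist())
cv2.imwrite('pics/s0c.png',cv2.resize(sc['frame'][120:240,330:500],None,fx=4.5,fy=4.5,interpolation=cv2.INTER_CUBIC)[:,:,::-1])
```

```text
[474.07115571 226.84639278  42.        ]
2.3 [[478.0, 343.0, 172.0], [478.0, 353.0, 183.0]] [[36.3, 240.8], [28.3, 240.4]] [[474.2, 146.7], [479.3, 143.3]]
2.4 [[479.0, 356.0, 160.0], [479.0, 366.0, 170.0]] [[34.0, 241.2], [26.0, 240.8]] [[477.6, 150.5], [482.9, 147.5]]
2.5 [[479.0, 367.0, 147.0], [479.0, 378.0, 155.0]] [[32.9, 241.6], [24.9, 241.3]] [[480.2, 154.7], [485.8, 152.0]]
```

View pics/s0c.png

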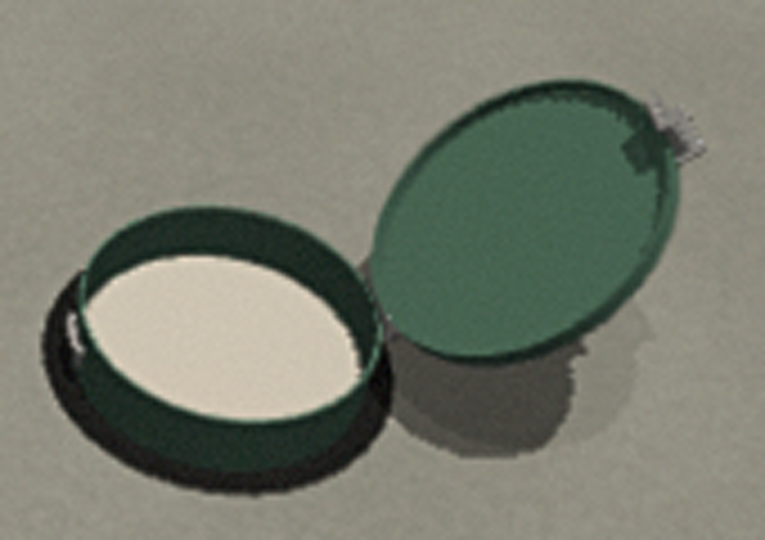

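Run:
```python
from h import *
print(inc((478,430,235),90), inc((395,140,235)))
```

```text
(array([  73.1, -292.8,  -82.6]), np.float64(87.9), np.float64(-2.1)) (array([  0.8,   0.1, -82.6]), 0, np.float64(-2.1))
```

Emit:
{"op": "move_arm", "data": {"increments": [255, 0, 0, -45, -10, 255, 0, -10, -83, -20, 255, 10, -40, -83, -30, 255, 20, -80, -83, -40, 255, 30, -120, -83, -50, 255, 40, -160, -83, -60, 255, 50, -200, -83, -70, 255, 60, -240, -83, -80, 255, 73, -275, -83, -90, 255, 73, -293, -83, -92.1, 255, 73, -293, -83, -92.1, 255, 73, -293, -83, -92.1]}}

```text
t: 37.05
ee_pos: [477.3, 429.0, 234.9]
orientation: [2.218, 2.213, 0.005]
ft_force: [-0.1, -0.3, 0.9]
width: 0.3
```

Run:
```python
from h import *
im=save('wrist','w23.png'); o=ctrl.get_obs();print(o['ee_pos'],o['t'],o['width'],o['qpos'].round(2))
print(inc((478,430,100),90), inc((478,395,100),90))
im=save('scene','s23.png')
```

```text
[477.51668695 429.01099126 235.22453092] 37.1 0.2969086999790658 [ 0.72  0.4   1.55 -0.01  1.19  0.72]
(array([  1.5,  -0.8, 135.2]), np.float64(-0.1), np.float64(89.9)) (array([-33.5,  -0.7, 135.3]), np.float64(-0.1), np.float64(89.9))
```

View pics/w23.png

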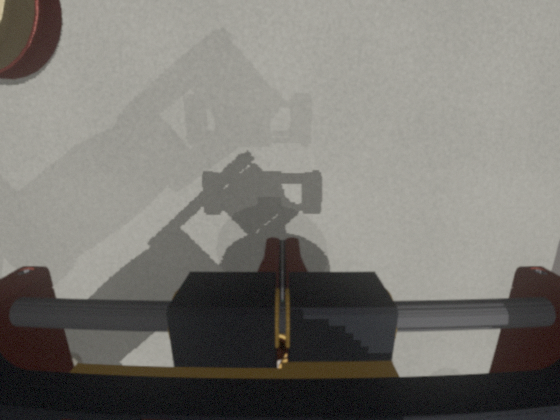

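View pics/s23.png

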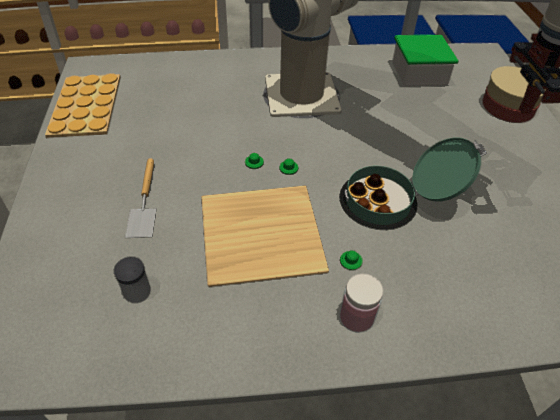

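Emit:
{"op": "move_arm", "data": {"increments": [255, 1.5, -0.8, 50, 0, 255, 1.5, -0.8, 100, 0, 255, 1.5, -0.8, 135, 0, 255, 1.5, -0.8, 135, 0, 255, -20, -0.8, 135, 0, 255, -35, -0.8, 135, 0, 255, -35, -0.8, 135, 0]}}

```text
t: 38.02
ee_pos: [478.7, 392.4, 102.1]
orientation: [2.219, 2.211, 0.009]
ft_force: [-0.7, -1.0, -0.3]
width: 0.6
```

Run:
```python
from h import *
o=ctrl.get_obs();print(o['ee_pos'],o['t'],o['ft_force'])
im=save('scene','s24.png')
cv2.imwrite('pics/s24c.png',cv2.resize(im['frame'][60:240,330:560],None,fx=3.4,fy=3.3,interpolation=cv2.INTER_CUBIC)[:,:,::-1])
```

```text
[478.72356696 392.39681315 102.13145503] 38.025 [-0.67162356 -0.97270005 -0.29494777]
```

View pics/s24c.png

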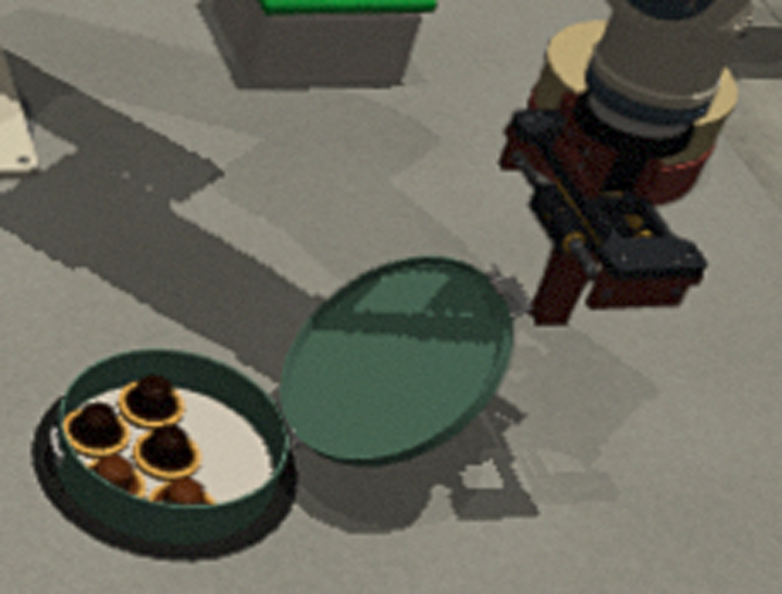

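Emit:
{"op": "move_arm", "data": {"increments": [255, -8, 0, 0, 0, 255, -16, 0, 0, 0, 255, -22, 0, -7, 0, 255, -29.5, 0, -13, 0, 255, -37, 0, -19, 0, 255, -44.5, 0, -25, 0, 255, -52, 0, -30, 0, 255, -60, 0, -35, 0, 255, -68, 0, -40, 0, 255, -77, 0, -44, 0]}}

```text
t: 39.33
ee_pos: [477.8, 315.4, 146.2]
orientation: [2.219, 2.211, 0.009]
ft_force: [-0.2, 1.4, 1.5]
width: 1.1
```

Run:
```python
from h import *
o=ctrl.get_obs();print(o['ee_pos'],o['t'],o['ft_force'])
im=save('scene','s25.png')
cv2.imwrite('pics/s25c.png',cv2.resize(im['frame'][60:240,330:560],None,fx=3.4,fy=3.3,interpolation=cv2.INTER_CUBIC)[:,:,::-1])
```

```text
[477.82687893 315.38990191 146.17287528] 39.325 [-0.17730698  1.3661361   1.5244067 ]
```

View pics/s25c.png

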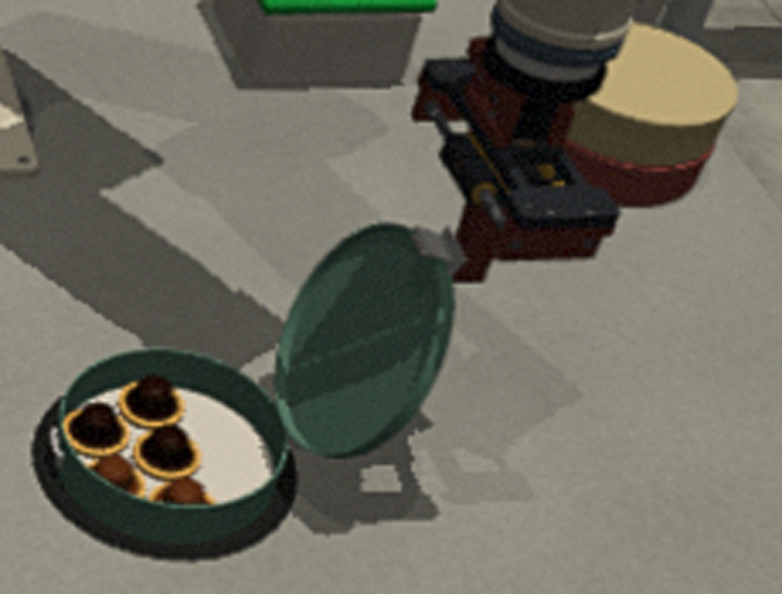

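Emit:
{"op": "move_arm", "data": {"increments": [255, -9, 0, -4, 0, 255, -17.5, 0, -6.5, 0, 255, -26, 0, -9, 0, 255, -35.5, 0, -12, 0, 255, -45, 0, -13, 0, 255, -54, 0, -13, 0, 255, -64, 0, -13, 0, 255, -73, 0, -11, 0, 255, -80, 0, -8, 0, 255, -87, 0, -6, 0, 255, -94, 0, -5, 0, 255, -101, 0, -4, 0]}}

```text
t: 40.88
ee_pos: [477.2, 213.1, 150.6]
orientation: [2.219, 2.211, 0.008]
ft_force: [-0.8, 1.3, 0.6]
width: 0.4
```

Run:
```python
from h import *
o=ctrl.get_obs();print(o['ee_pos'],o['t'],o['ft_force'])
im=save('scene','s26.png')
cv2.imwrite('pics/s26c.png',cv2.resize(im['frame'][60:240,330:560],None,fx=3.4,fy=3.3,interpolation=cv2.INTER_CUBIC)[:,:,::-1])
```

```text
[477.2275393  213.14252129 150.62993089] 40.875 [-0.75267126  1.25970958  0.61979589]
```

View pics/s26c.png

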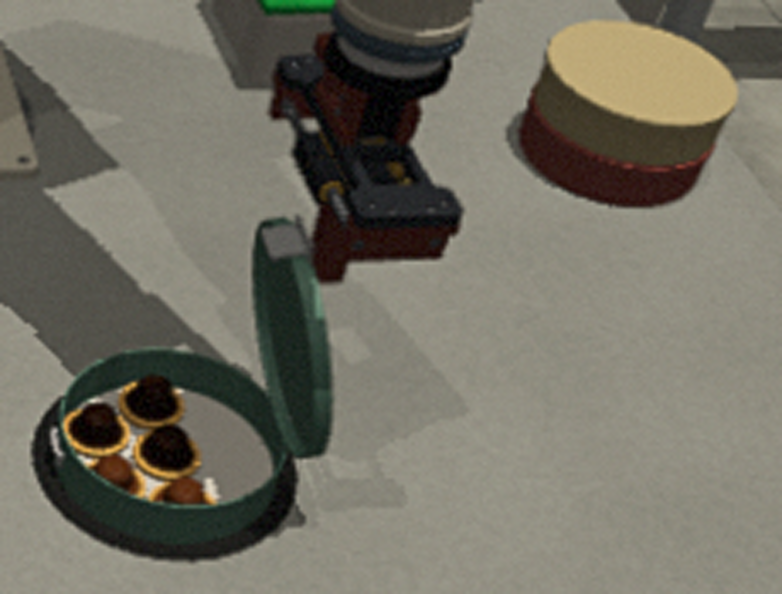

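Emit:
{"op": "move_arm", "data": {"increments": [255, -7, 0, 1.5, 0, 255, -14, 0, 3.5, 0, 255, -21, 0, 5.5, 0, 255, -28, 0, 8, 0, 255, -35, 0, 10.5, 0, 255, -41.5, 0, 13.5, 0, 255, -48, 0, 17, 0, 255, -54.5, 0, 21, 0, 255, -61, 0, 25, 0, 255, -67, 0, 29.5, 0, 255, -73, 0, 34, 0, 255, -78.5, 0, 39, 0]}}

```text
t: 42.42
ee_pos: [477.2, 133.4, 111.4]
orientation: [2.219, 2.211, 0.007]
ft_force: [-0.8, 1.6, 0.7]
width: 0.8
```

Run:
```python
from h import *
o=ctrl.get_obs();print(o['ee_pos'],o['t'],o['ft_force'])
im=save('scene','s27.png')
cv2.imwrite('pics/s27c.png',cv2.resize(im['frame'][60:240,330:560],None,fx=3.4,fy=3.3,interpolation=cv2.INTER_CUBIC)[:,:,::-1])
```

```text
[477.20431644 133.42837448 111.44212582] 42.425 [-0.75799296  1.63525943  0.68156631]
```

View pics/s27c.png

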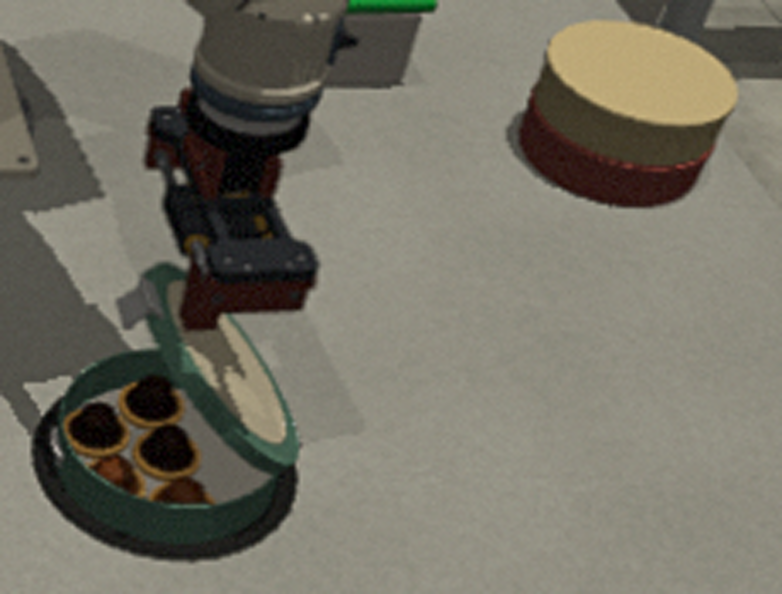

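Emit:
{"op": "move_arm", "data": {"increments": [255, -5, 0, 5, 0, 255, -9.5, 0, 10.5, 0, 255, -14, 0, 16, 0, 255, -18.5, 0, 22, 0, 255, -22.5, 0, 28.5, 0, 255, -26.5, 0, 35, 0, 255, -30, 0, 41.5, 0, 255, -33.5, 0, 48, 0, 255, -36.5, 0, 55, 0, 255, -39, 0, 62, 0, 255, -41, 0, 69, 0, 255, -43, 0, 76, 0]}}

```text
t: 43.98
ee_pos: [477.3, 89.5, 34.6]
orientation: [2.219, 2.211, 0.006]
ft_force: [-0.2, 1.6, 1.1]
width: 0.2
```

Run:
```python
from h import *
o=ctrl.get_obs();print(o['ee_pos'],o['t'],o['ft_force'])
im=save('scene','s28.png')
cv2.imwrite('pics/s28c.png',cv2.resize(im['frame'][60:240,330:560],None,fx=3.4,fy=3.3,interpolation=cv2.INTER_CUBIC)[:,:,::-1])
im=save('wrist','w28.png')
print(inc((477.4,47,90)))
```

```text
[477.29950433  89.48385838  34.56825333] 43.975 [-0.16005278  1.57154394  1.12277253]
(array([-42.6,   1.2, -55.6]), 0, np.float64(89.8))
```

View pics/s28c.png

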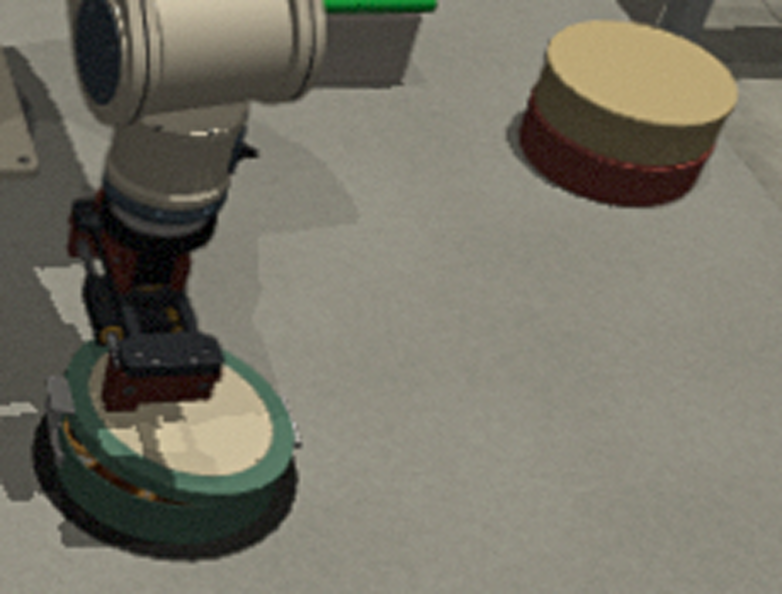

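View pics/w28.png

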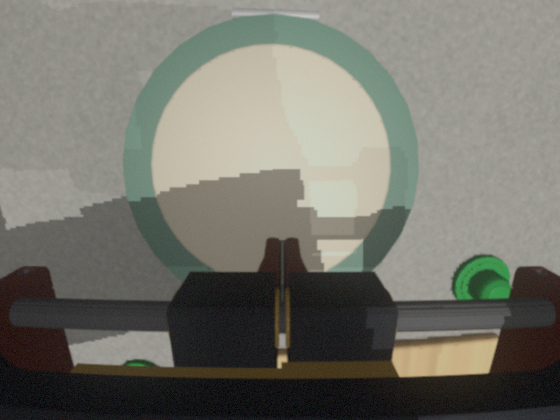

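Run:
```python
from h import *
print(inc((468,45,70),90),inc((468,45,45),90))
```

```text
(array([-44.5,  -8.3, -35.6]), np.float64(-0.2), np.float64(89.8)) (array([-44.4,  -8.5, -10.6]), np.float64(-0.2), np.float64(89.8))
```

Emit:
{"op": "move_arm", "data": {"increments": [255, 0, 0, -20, 0, 255, 0, 0, -36, 0, 255, -20, -4, -36, 0, 255, -44.5, -8.3, -36, 0, 255, -44.5, -8.3, -36, 0, 255, -44.5, -8.3, -20, 0, 255, -44.5, -8.3, -12, 0, 255, -44.5, -8.3, -12, 0]}}

```text
t: 45.08
ee_pos: [467.3, 45.3, 45.2]
orientation: [2.22, 2.213, 0.001]
ft_force: [-0.2, 0.5, 1.0]
width: 0.4
```

Run:
```python
from h import *
o=ctrl.get_obs();print(o['ee_pos'],o['t'],o['ft_force'])
im=save('wrist','w29.png')
im=save('scene','s29.png')
cv2.imwrite('pics/s29c.png',cv2.resize(im['frame'][100:240,320:500],None,fx=4,fy=4,interpolation=cv2.INTER_CUBIC)[:,:,::-1])
```

```text
[467.33091864  45.31117052  45.20456855] 45.075 [-0.22089098  0.4886188   0.99561815]
```

View pics/s29c.png

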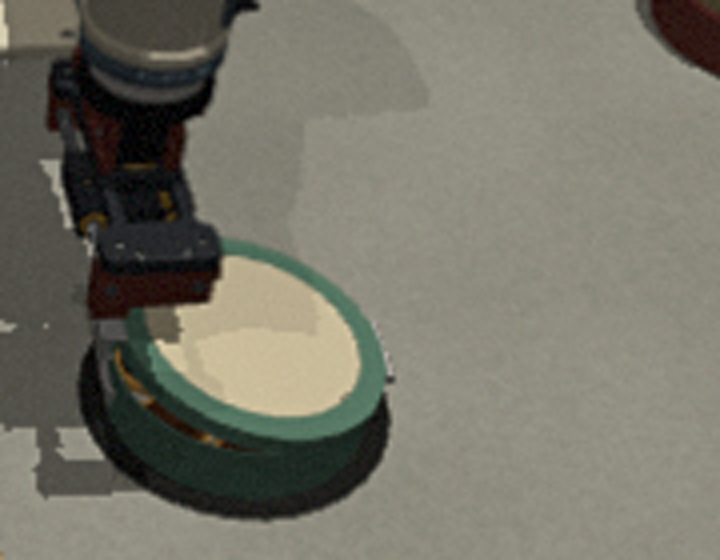

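View pics/w29.png

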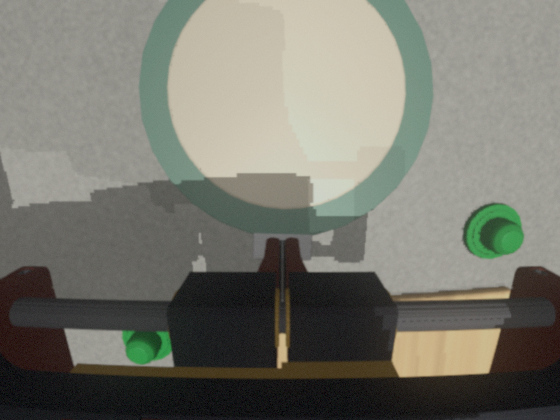

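Emit:
{"op": "move_arm", "data": {"increments": [255, 0, 0, 4, 0, 255, 0, 0, 8, 0, 255, 0, 0, 12, 0, 255, 0, 0, 16, 0, 255, 0, 0, 20, 0, 255, 0, 0, 24, 0, 255, 0, 0, 28, 0]}}

```text
t: 46.05
ee_pos: [468.2, 45.1, 17.7]
orientation: [2.22, 2.212, 0.003]
ft_force: [-0.3, 0.4, 0.3]
width: 0.4
```

Emit:
{"op": "move_arm", "data": {"increments": [255, 0, 0, 2, 0, 255, 0, 0, 4, 0, 255, 0, 0, 5, 0]}}

```text
t: 46.42
ee_pos: [468.3, 44.9, 13.4]
orientation: [2.219, 2.212, 0.003]
ft_force: [-2.6, -1.6, 9.7]
width: 0.4
```

Emit:
{"op": "move_arm", "data": {"increments": [255, 0, 0, 1, 0, 255, 0, 0, 2, 0]}}

```text
t: 46.68
ee_pos: [468.2, 44.8, 11.7]
orientation: [2.219, 2.212, 0.003]
ft_force: [-2.3, -1.7, 2.1]
width: 0.8
```

Emit:
{"op": "move_arm", "data": {"increments": [255, 0, 0, 1.5, 0, 255, 0, 0, 3, 0]}}

```text
t: 46.92
ee_pos: [468.3, 44.8, 8.6]
orientation: [2.219, 2.212, 0.003]
ft_force: [0.7, 0.3, -0.1]
width: 0.5
```

Emit:
{"op": "move_arm", "data": {"increments": [255, 0, 0, 1.5, 0, 255, 0, 0, 3, 0]}}

```text
t: 47.18
ee_pos: [468.5, 44.8, 6.0]
orientation: [2.219, 2.212, 0.003]
ft_force: [-4.7, 0.1, 23.1]
width: 0.3
```

Emit:
{"op": "move_arm", "data": {"increments": [255, 0, 0, 0.7, 0, 255, 0, 0, 1.5, 0, 255, 0, 0, 1.5, 0]}}

```text
t: 47.55
ee_pos: [468.6, 44.9, 5.9]
orientation: [2.219, 2.212, 0.003]
ft_force: [-6.0, -1.2, 25.4]
width: 1.0
```

Emit:
{"op": "move_arm", "data": {"increments": [255, 0, 0, -10, 0, 255, 0, 0, -50, 0, 255, 0, 0, -100, 0, 255, -30, 0, -150, 0, 255, -80, 0, -200, 0, 255, -130, 0, -220, 0, 255, -180, 0, -220, 0, 255, -220, 0, -220, 0, 255, -240, 0, -220, 0, 255, -240, 0, -220, 0]}}

```text
t: 48.8
ee_pos: [466.0, -194.5, 226.6]
orientation: [2.222, 2.21, 0.003]
ft_force: [0.1, -0.0, -0.3]
width: 0.3
```

Run:
```python
from h import *
o=ctrl.get_obs();print(o['ee_pos'],o['t'],o['ft_force'])
im=save('wrist','w30.png')
im=save('scene','s30.png')
cv2.imwrite('pics/s30c.png',cv2.resize(im['frame'][140:240,330:450],None,fx=6,fy=6,interpolation=cv2.INTER_CUBIC)[:,:,::-1])
im=save('top','t30.png')
X=np.array([np.cos(np.radians(88)),np.sin(np.radians(88)),0]); hg=np.array([474.07,226.85,42])
for n in ('s30.png','t30.png'):
    im=load(n)
    for th in (0,0.05): print(n,th,proj(im,[hg+s*(-np.cos(th)*X+np.array([0,0,np.sin(th)])) for s in (175,189)]).round(1).tolist())
```

```text
[ 466.01055789 -194.52816124  226.62469519] 48.8 [ 0.1314316  -0.03602348 -0.34862837]
s30.png 0 [[345.7, 189.1], [340.1, 189.3]]
s30.png 0.05 [[346.2, 186.6], [340.7, 186.6]]
t30.png 0 [[200.5, 245.6], [206.8, 245.7]]
t30.png 0.05 [[199.5, 245.4], [205.8, 245.4]]
```

View pics/s30c.png

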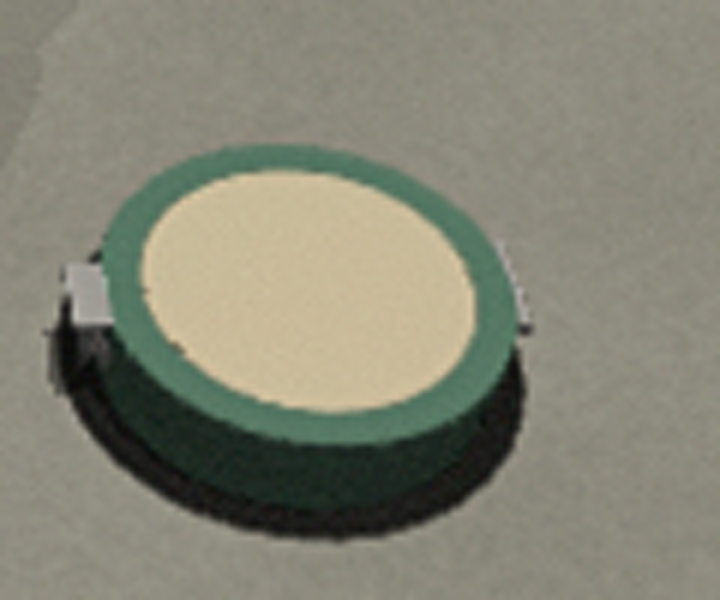

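View pics/s30.png

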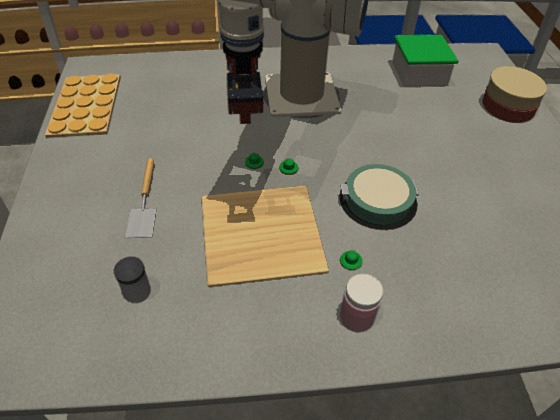

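View pics/t30.png

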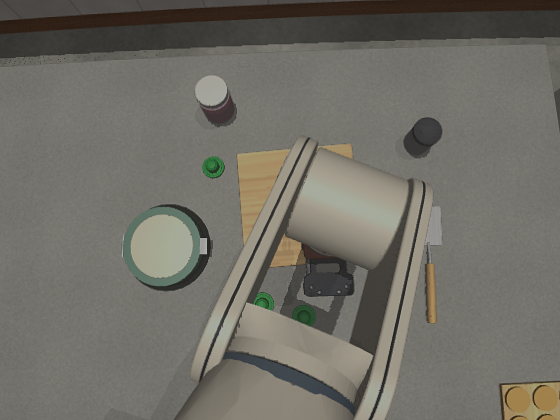

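Run:
```python
from h import *
print(ctrl.close_job())
```

```text
the job is handed in; nothing more can be done
None
```

I packed all five biscuits that were present (three dark, two milk) into the tin. One is in the middle and four sit in a ring round its front side, domes up. I then swung the lid over, pressed it shut and handed the job in at about 49 s; no verdict is reported.

**Last checks**
- **Spacing:** pictures taken before closing put neighbouring biscuits about 1.5 to 4.5 mm apart. The front-left one may touch the wall, and the middle one is about 1 mm off centre.
- **Lid:** the force on the tab peaked at about 10 N, fell away as the clasp gave, then met a hard stop at about 25 N. The pictures afterwards match a lid angle of about 0, but I read this from the image and not from the joint.
- **Other things:** the jar, dredger, spatula and green look-alikes appear not to have moved.

**What disagreed:** the fingertips turned out to be about 40 mm above the reported TCP. The first grasp closed on air above the dome without touching it. I corrected for the offset, and every later grasp held.

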